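Put the keyed grooming kit back together

TASK

Put the grooming kit back together: lift the lid off the tub and lay it flat on the black rubber mat, stand the blue bath brush upright on its bristles in the middle of the tub, then stack every tray from the bench on the tub, each fully home over the keys of the piece below, and finally put the lid back on the top tray, fully home over its keys. Leave the other things on the bench where they are.

Things in the scene. Friction and masses are not known exactly. Their poses are not given: they have to be found in the camera images.
- tub: the tub, bottom piece of the kit, fixed to the bench: white plastic, 120 (x) x 90 (y) x 60 mm to the rim, inside 104 x 78 mm, 55 mm deep, no partition. The same keys on its rim as the trays: wide (40 mm) at +x, narrow (16 mm) at -x, 10 mm high. Origin: centre of its underside on the bench
- lid_center (a point): the loose lid, which starts on the tub: white plastic plate 120 (x) x 90 (y) x 12 mm, 0.2 kg, with notches right through both ends to match the keys (45 mm wide at +x, 21 mm at -x), and on top in the middle an upright grip rib 12 mm thick (x), 56 mm long (y), 30 mm high. Point: on its centre line, 21 mm above its underside (42 mm over all)
- mat: black rubber mat, 130 (x) x 100 (y) x 3 mm, fixed flat on the bench and empty. Origin: centre of its underside
- brush_center (a point): blue silicone bath brush standing on its bristles: 84 (x) x 48 (y) mm, body 22 mm high, on top in the middle a grip rib 14 mm thick (x), 44 mm long (y), 28 mm high; 50 mm over all, 0.12 kg. Point: centre, 25 mm above its underside. Either way round
- trayA_center (a point): stacking tray, white plastic, 120 (x) x 90 (y) x 46 mm to the rim, floor 5 mm thick, 0.2 kg; a partition 12 mm thick runs along y across its middle, top 2 mm below the rim: lift it by this, fingers down in the two compartments (each 46 x 78 mm), closing along x. Point: tray centre, 23 mm above its underside. Two or three trays are there; an absent one reads None
- trayB_center (a point): tray just like trayA. Keys, 10 mm high with tapered heads, stand on its rim mid-end: wide (40 mm along y) at +x, narrow (16 mm) at -x. Notches 45 and 21 mm wide, 12 mm high, in the underside of the same ends. Seated over the keys below, the same way round (2.5 mm play each side), its underside rests on the rim below, so each tray adds 46 mm. Turned end for end it cannot seat
- trayC_center (a point): tray just like trayA and trayB, with the same keys, notches, point and axes
- canister: bystander: red plastic treat canister with a hinged lid, 84 mm across, 97 mm high; origin at its underside
- combs: bystander: two steel combs lying crosswise, 150 mm long, 10 mm high together; origin at its underside
- shampoo: bystander: plain grey shampoo bottle, 54 mm across, 150 mm high; origin at its underside
- balm: bystander: amber glass jar, 60 mm across, 50 mm high; origin at its underside
- cup: bystander: white ceramic cup, 72 mm across, 75 mm high; origin at its underside
- slicker: bystander: small hand brush with handle, 150 mm long, lying; origin at its underside
Mind the look-alikes: they are no part of the job. Leave any purple look-alike of the part that bears trayB_center alone.

How it is judged:
By the outcome, as a careful person would: the job done as asked, in the order asked, and still so for the second after the job is handed in, with the robot touching nothing.
Of trayA, trayB, trayC only 2 to 3 are there at a start; the rules pass over those that are not, and their reading is None.
At some moment in a run one of trayA, trayB, trayC, brush may be knocked a few centimetres aside while the robot is not near it.
It also fails if it takes over 210 s, if anything falls off the work surface, if the arm or the gripper's body presses on something with over 40 N, if the wrist force passes 120 N, or if a joint passes its speed limit or range.

ROBOT

A 6-joint arm with a two-finger parallel gripper is mounted at the origin on the work surface. World frame = base frame: x ahead of the robot, y to its left, z up, the work surface at z = 0. Lengths are in m, angles in rad, forces in N, time in s.
With the tool pointing down it reaches from about 0.425 to 0.95 m from the base axis. Payload 3.5 kg.
Tool frame: the origin (TCP) lies on the centre line of the jaws, within the pads' length; the fingertips stand 25 mm ahead of it and the grasp point (between the pads) lies 6 mm ahead of it; y points along the fingers, z is the direction in which the jaws open and shut, and the axes are right-handed (so a half turn about y gives the same grasp; the last joint's range is limited). The gripper opens to 85 mm and grips with 20 to 120 N. Pads are 22 mm wide; open, the fingers measure 114 mm over their backs; the gripper's body (76 mm by 85 mm) begins 54 mm behind the grasp point. The pads swing forward as they close: fully open they stand 13 mm farther back than shut.
Start: joints at [-1.478, 0.286, 1.577, -0, 1.279, -0.15], TCP at [0.162, -0.655, 0.256] pointing down, gripper open.
Joint ranges: [-2.77, 2.77], [-0.9, 2.22], [0.21, 2.48], [-1.53, 4.67], [0.24, 2.81], [-2.84, 2.84]. Speed limits (rad/s): [2.79, 2.79, 3.14, 3.14, 3.14, 3.14].

INTERFACE

Orientations are given as a unit quaternion [x, y, z, w].
In Python, from plant import ctrl gives the robot as it stands.
- The arm moves only by the tool arm_command, never from a script. Its argument "steps" is a list of rows, each an object with "hand": the opening, from 0 (shut) to 1 (fully open); "travel": the shift along the tool's x, y, z in units of 0.3 m (1.0 is 0.3 m), a list of three; "rotation": the turn, a rotation vector about the tool's x, y, z in units of 30 degrees (1.0 is 30 degrees), a list of three. A call has 1 to 20 rows; each row shifts and turns the pose as measured when the row begins, along the tool's axes as they then stand; what a row does not reach is not made up. A row lasts 1/8 s, in which the tool goes at most 62.5 mm and 10.7 degrees, less where a joint would pass 70% of its speed; a pose out of reach is approached as far as the arm can. A call with a number of a shift or a turn outside -1 to 1 is refused whole. A call with a gripper value outside its range is refused whole. The fingers move at their own pace and stop on an object; "grip_force" is the grip in N (left out, the last holds). Time passes only in rows, so rows that do not move let the fingers close. It gives the time, the measured TCP pose, the force and the opening at its end, in the units of the state.
- ctrl.get_state(): the state, without advancing time (a new reading comes with each control period).
- ctrl.read_camera(name): name is "side" or "top"; returns (picture, depth): 384x512x3 uint8, blue, green, red; 384x512 float32, m along the optical axis (not along the pixel's ray), 0 where there is no reading.
- ctrl.camera_params(name): a dict with "fx", "fy", "cx", "cy" (pixels), "distortion" ([k1, k2, p1, p2, k3] as OpenCV has them; the pictures are not rectified), "extrinsics" (4x4, takes a point from camera to world coordinates). Camera axes: x right, y down, z forward; pixel columns grow to the right and rows downward; lengths in m; the calibration is good to about 2 mm. A picture is of the moment at which its call begins. camera_params takes no time and is no camera call.
- ctrl.sign_off(): hands the job in, once; it reports no verdict.
Trained networks look in the newest picture that a camera, given by its name, has taken for a name from the list of things; names that differ only in an ending like _2 or _b are one class to them, and where a whole thing is asked for, a point or a joint stands for the part that bears it (a point fixed in the world has none). Each returns a list of dicts, best first, with "score" (0 to 1); they miss things now and then, are a little off and sometimes report something else, mostly with a low value. They report only what shows in the picture. A call takes as long as a camera call. They do not tell look-alikes from the thing itself.
- ctrl.masks_of(camera, thing): "region" (384x512 bool, what is visible of it) and "at" ([column, row] in pixels, amid what is visible of it).
The state is a dict: "time": time; "qpos": joint angles; "dq": joint speeds; "joint_efforts": joint torques, N m; "eef_pos": TCP position; "tcp_rot": TCP orientation; "contact_force": force on the tool from outside, world axes, zero at the start; "wrist_torque": the same for the moment, N m; "opening": opening from 0.0 (shut) to 1.0 (fully open).
Only numpy, scipy, OpenCV 4.12 (cv2) and the standard library are available. Lean on these libraries where they do the work, as an engineer would, in place of code of your own. Each camera call takes 0.05 s, during which the arm holds its last target.

## Working session

There is one attempt and no reset: what is moved stays moved. The work goes in short steps, Python scripts to look and compute and a tool call to move; the robot and the scene stay as the last step left them, time stands still between calls to the robot, and variables do not carry over. Pictures are saved under pics/ and viewed, and the job is handed in when it is done.

Besides the shell and the picture viewer there is one more tool, called after "Request:" as name(argument=value, ...), one argument or row to a line, values as JSON. arm_command: Moves the arm, as the interface text tells. Shifts and turns lie within -1 to 1; 1 stands for 0.3 m of shift or 30 degrees of turn. Its arguments: {"type":"object","properties":{"steps":{"type":"array","items":{"type":"object","properties":{"hand":{"type":"number"},"travel":{"type":"array","items":{"type":"number","minimum":-1,"maximum":1}},"rotation":{"type":"array","items":{"type":"number","minimum":-1,"maximum":1}}}}},"grip_force":{"type":"number"}},"required":["steps"]}

```bash
ls; mkdir -p pics; python3 - <<'E'
from plant import ctrl
import cv2,numpy as np
s=ctrl.get_state();print(s)
for n in("top","side"):
    p,d=ctrl.read_camera(n);cv2.imwrite(f"pics/{n}0.png",p)
    c=ctrl.camera_params(n);print(n,c)
    np.save(f"pics/{n}0d.npy",d)
E
```

```text
pics
{'time': 0.0, 'qpos': array([-1.47797291e+00,  2.87203981e-01,  1.57818855e+00,  8.09385211e-07,
        1.27857729e+00, -1.50004687e-01]), 'dq': array([ 0.0001477 , -0.00021841, -0.0014708 ,  0.00012075, -0.00015753,
       -0.00076854]), 'joint_efforts': array([ 3.39905655e-04, -4.05990064e+01, -2.92625087e+01, -1.73658286e-04,
        5.92031720e-03, -3.19161423e-06]), 'eef_pos': array([ 0.16227266, -0.65458826,  0.2549153 ]), 'tcp_rot': array([-0.08561748,  0.70274094, -0.70106073,  0.08566608]), 'contact_force': array([0.02742529, 0.00502452, 0.243279  ]), 'wrist_torque': array([-0.0053353 , -0.04335669,  0.06642835]), 'opening': 0.9961474852969714}
top {'fx': 389.9832599058711, 'fy': 389.9832599058711, 'cx': 252.44770533807386, 'cy': 196.38138714311785, 'distortion': array([-0.07621801,  0.        ,  0.        ,  0.        ,  0.        ]), 'extrinsics': array([[-0.01600395, -0.99529679,  0.09554142,  0.38723648],
       [-0.99986709,  0.01622797,  0.00156812,  0.01107728],
       [-0.00311119, -0.09550363, -0.99542422,  1.3678292 ],
       [ 0.        ,  0.        ,  0.        ,  1.        ]])}
side {'fx': 462.90058138782376, 'fy': 462.90058138782376, 'cx': 249.41924465309103, 'cy': 197.4950559220057, 'distortion': array([0.00408193, 0.        , 0.        , 0.        , 0.        ]), 'extrinsics': array([[-0.99054357, -0.07746211,  0.11323898,  0.38489606],
       [-0.13656996,  0.63561499, -0.75983039,  1.07143314],
       [-0.01311833, -0.76811015, -0.64018334,  0.96541214],
       [ 0.        ,  0.        ,  0.        ,  1.        ]])}
```

View pics/top0.png

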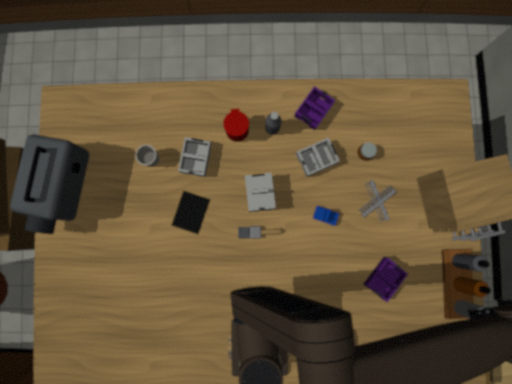

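View pics/side0.png

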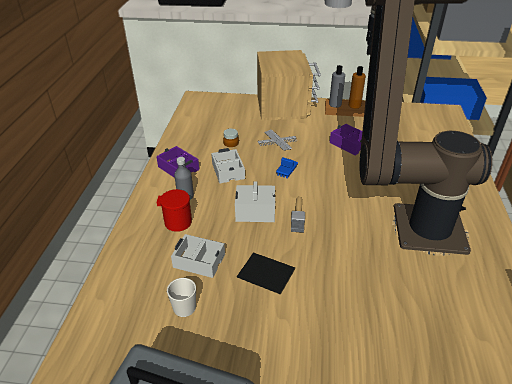

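```bash
cat > h.py <<'E'
from plant import ctrl
import cv2,numpy as np
def cloud(n,d,region=None):
    c=ctrl.camera_params(n)
    K=np.array([[c['fx'],0,c['cx']],[0,c['fy'],c['cy']],[0,0,1]])
    m=d>0
    if region is not None:m&=region
    v,u=np.nonzero(m)
    p=cv2.undistortPoints(np.stack([u,v],1).astype(float)[:,None],K,c['distortion'])[:,0]
    z=d[v,u]
    P=np.c_[p*z[:,None],z]
    E=c['extrinsics']
    return P@E[:3,:3].T+E[:3,3],np.stack([u,v],1)
def proj(n,P):
    c=ctrl.camera_params(n)
    K=np.array([[c['fx'],0,c['cx']],[0,c['fy'],c['cy']],[0,0,1]])
    E=np.linalg.inv(c['extrinsics'])
    r,_=cv2.Rodrigues(E[:3,:3])
    return cv2.projectPoints(np.asarray(P,float).reshape(-1,1,3),r,E[:3,3],K,c['distortion'])[0][:,0]
E
python3 - <<'E'
from h import *
for n in("top","side"):
    p,d=ctrl.read_camera(n)
    for t in("tub","lid_center","mat","brush_center","trayA_center"):
        for r in ctrl.masks_of(n,t):
            P,_=cloud(n,d,r['region'])
            if len(P)<5: print(n,t,r['score'],r['at'],len(P));continue
            rect=cv2.minAreaRect(P[P[:,2]>np.median(P[:,2])-.03][:,:2].astype(np.float32))
            print(n,t,round(r['score'],2),np.round(r['at']),len(P),np.median(P,0).round(3),"zmin/max",np.percentile(P[:,2],[2,98]).round(3),[np.round(x,3) for x in rect])
E
```

```text
top tub 0.74 [236. 127.] 683 [0.752 0.064 0.097] zmin/max [0.002 0.102] [array([0.758, 0.066]), array([0.089, 0.087]), np.float64(46.76)]
top tub 0.56 [261. 208.] 51 [ 0.476 -0.015  0.064] zmin/max [0.006 0.075] [array([ 0.528, -0.016]), array([0.121, 0.034]), np.float64(9.255)]
top lid_center 0.75 [262. 191.] 896 [ 0.524 -0.013  0.073] zmin/max [0.067 0.104] [array([ 0.528, -0.011]), array([0.119, 0.09 ]), np.float64(5.826)]
top mat 0.8 [191. 212.] 1085 [0.466 0.233 0.003] zmin/max [-0.003  0.009] [array([0.466, 0.235]), array([0.105, 0.136]), np.float64(70.795)]
top brush_center 0.77 [327. 218.] 320 [ 0.445 -0.237  0.023] zmin/max [0.016 0.054] [array([ 0.446, -0.24 ]), array([0.082, 0.047]), np.float64(69.329)]
top brush_center 0.46 [260. 176.] 23 [ 0.584 -0.007  0.068] zmin/max [0.    0.075] [array([ 0.528, -0.006]), array([0.118, 0.024]), np.float64(0.598)]
top trayA_center 0.73 [195. 158.] 992 [0.658 0.215 0.014] zmin/max [0.    0.052] [array([0.659, 0.218]), array([0.102, 0.121]), np.float64(79.25)]
side tub 0.68 [251. 215.] 628 [0.526 0.036 0.029] zmin/max [-0.001  0.065] [array([0.554, 0.006]), array([0.097, 0.18 ]), np.float64(57.992)]
side tub 0.42 [256. 193.] 870 [0.527 0.001 0.071] zmin/max [-0.     0.101] [array([ 0.529, -0.008]), array([0.118, 0.1  ]), np.float64(6.762)]
side lid_center 0.98 [253. 193.] 789 [0.528 0.002 0.071] zmin/max [0.061 0.101] [array([ 0.529, -0.008]), array([0.112, 0.1  ]), np.float64(5.998)]
side mat 0.61 [268. 272.] 1452 [0.466 0.238 0.002] zmin/max [-0.003  0.006] [array([0.47 , 0.233]), array([0.112, 0.139]), np.float64(70.221)]
side brush_center 0.82 [286. 169.] 273 [ 0.45  -0.226  0.021] zmin/max [-0.002  0.05 ] [array([ 0.445, -0.254]), array([0.134, 0.064]), np.float64(87.862)]
side trayA_center 0.77 [197. 256.] 1616 [0.656 0.216 0.027] zmin/max [0.    0.049] [array([0.658, 0.217]), array([0.096, 0.122]), np.float64(79.523)]
```

```bash
python3 - <<'E'
import cv2,numpy as np
p=cv2.imread('pics/top0.png')
cv2.imwrite('pics/topz1.png',cv2.resize(p[70:250,140:400],None,fx=3,fy=3,interpolation=cv2.INTER_CUBIC))
p=cv2.imread('pics/side0.png')
cv2.imwrite('pics/sidez1.png',cv2.resize(p[110:310,150:350],None,fx=3,fy=3,interpolation=cv2.INTER_CUBIC))
E
```

```text
(no output)
```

View pics/topz1.png

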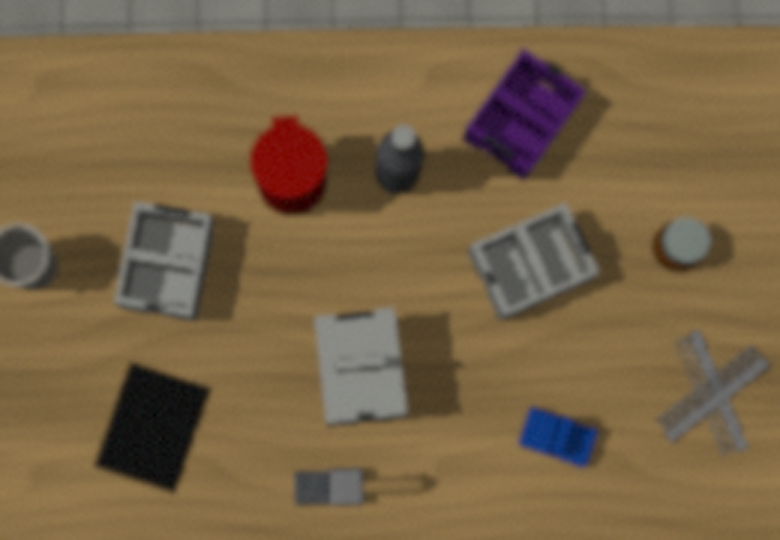

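View pics/sidez1.png

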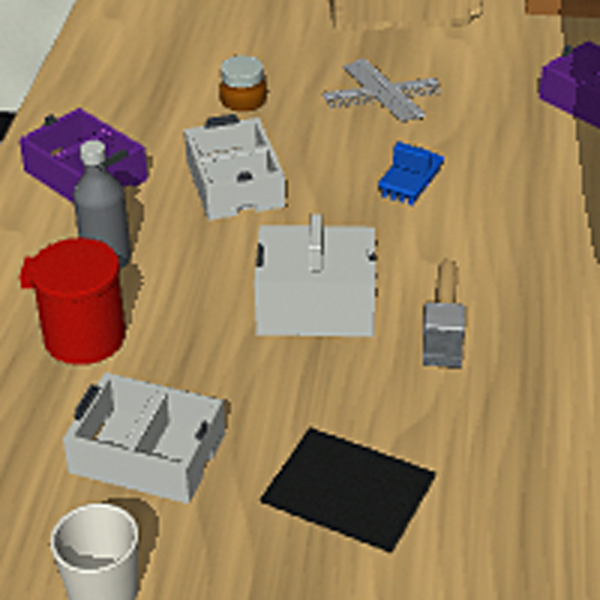

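```bash
cat >> h.py <<'E'
from scipy.optimize import minimize
from scipy.spatial.transform import Rotation as Ro
def box(x0,x1,y0,y1,z0,z1): return np.array([[x,y,z] for x in(x0,x1) for y in(y0,y1) for z in(z0,z1)])/1000
def keys(z): return [box(50,59,-20,20,z,z+10),box(-59,-50,-8,8,z,z+10)]
MOD={'tray':[box(-60,60,-45,45,0,46)]+keys(46),'tub':[box(-60,60,-45,45,0,60)]+keys(60),
 'lid':[box(-60,60,-45,45,0,12),box(-6,6,-28,28,12,42)],'mat':[box(-65,65,-50,50,0,3)],
 'brush':[box(-42,42,-24,24,0,22),box(-7,7,-22,22,22,50)]}
def T(P,x,y,z,a):
    c,s=np.cos(a),np.sin(a); return P@np.array([[c,s,0],[-s,c,0],[0,0,1]])+[x,y,z]
def white(p):
    h=cv2.cvtColor(p,cv2.COLOR_BGR2HSV).astype(int); return (h[...,1]<45)
def blue(p):
    h=cv2.cvtColor(p,cv2.COLOR_BGR2HSV).astype(int); return (abs(h[...,0]-113)<10)&(h[...,1]>120)
def black(p): return p.max(2)<38
SS=8
def render(n,model,pose,roi):
    u0,v0,u1,v1=roi
    im=np.zeros(((v1-v0)*SS,(u1-u0)*SS),np.uint8)
    for b in model:
        q=proj(n,T(b,*pose)); q=(q-[u0,v0]+.5)*SS-.5
        cv2.fillConvexPoly(im,cv2.convexHull(np.round(q).astype(np.int32)),1)
    return cv2.resize(im.astype(np.float32),(u1-u0,v1-v0),interpolation=cv2.INTER_AREA)
def fit(name,imgs,x,y,z,a,maskf,cams=("top","side"),pad=8):
    model=MOD[name]; tot={}
    for sets in [cams]+([[c] for c in cams] if len(cams)>1 else []):
        D=[]
        for n in sets:
            q=np.vstack([proj(n,T(b,x,y,z,a)) for b in model])
            roi=np.r_[np.floor(q.min(0))-pad,np.ceil(q.max(0))+pad].astype(int)
            roi=np.clip(roi,0,[511,383,511,383])
            D.append((n,roi,maskf(imgs[n])[roi[1]:roi[3],roi[0]:roi[2]].astype(np.float32)))
        def cost(s):
            return sum(((render(n,model,(x+s[0]/1000,y+s[1]/1000,z,a+s[2]/50),r)-m)**2).sum()/m.size*1000 for n,r,m in D)
        best=None;s0=np.zeros(3)
        for sc in(8,3):
            r=minimize(cost,s0,method='Nelder-Mead',options=dict(initial_simplex=np.vstack([s0]+[s0+sc*np.eye(3)[i] for i in range(3)]),xatol=.05,fatol=.05)); s0=r.x
        res=(x+s0[0]/1000,y+s0[1]/1000,np.degrees(a+s0[2]/50),r.fun)
        print(name,list(sets),np.round(res[:2],4),round(res[2],2),'cost',round(r.fun,1))
        tot[tuple(sets)]=res
    return tot[tuple(cams)]
def grab():
    return {n:ctrl.read_camera(n)[0] for n in("top","side")}
E
python3 - <<'E'
from h import *
I=grab()
for n in I:
    o=I[n].copy(); w=white(o); o[w]=(0,255,0); o[blue(I[n])]=(0,0,255);o[black(I[n])]=(255,0,255)
    cv2.imwrite(f'pics/m_{n}.png',o)
r=np.radians
fit('mat',I,.466,.235,0,r(-19),black)
fit('lid',I,.528,-.01,.06,r(5),white,("top",))
fit('tub',I,.528,-.01,.0,r(5),white,("side",))
fit('tray',I,.658,.217,0,r(-11),white)
fit('tray',I,.65,-.18,0,r(-65),white)
fit('brush',I,.445,-.24,0,r(69),blue)
E
```

```text
mat ['top', 'side'] [0.4677 0.2352] -19.24 cost 51.9
mat ['top'] [0.4669 0.2346] -21.27 cost 45.2
mat ['side'] [0.4677 0.2356] -18.94 cost 6.2
lid ['top'] [ 0.5268 -0.0121] 5.82 cost 9.0
tub ['side'] [ 0.5297 -0.0106] 6.72 cost 51.8
tray ['top', 'side'] [0.659  0.2155] -10.59 cost 73.7
tray ['top'] [0.659  0.2139] -11.45 cost 19.9
tray ['side'] [0.6587 0.2165] -10.86 cost 50.1Traceback (most recent call last):
  File "<stdin>", line 11, in <module>
  File "h.py", line 55, in fit
    r=minimize(cost,s0,method='Nelder-Mead',options=dict(initial_simplex=np.vstack([s0]+[s0+sc*np.eye(3)[i] for i in range(3)]),xatol=.05,fatol=.05)); s0=r.x
    res = _minimize_neldermead(fun, x0, args, callback, bounds=bounds,
                               **options)
    fxc = func(xc)
    fx = function(np.copy(x), *(wrapper_args + args))
  File "h.py", line 52, in cost
    return sum(((render(n,model,(x+s[0]/1000,y+s[1]/1000,z,a+s[2]/50),r)-m)**2).sum()/m.size*1000 for n,r,m in D)
  File "h.py", line 52, in <genexpr>
    return sum(((render(n,model,(x+s[0]/1000,y+s[1]/1000,z,a+s[2]/50),r)-m)**2).sum()/m.size*1000 for n,r,m in D)
                 ~~~~~~^^^^^^^^^^^^^^^^^^^^^^^^^^^^^^^^^^^^^^^^^^^^^^^^^
  File "h.py", line 39, in render
    q=proj(n,T(b,*pose)); q=(q-[u0,v0]+.5)*SS-.5
  File "h.py", line 15, in proj
    c=ctrl.camera_params(n)
ValueError: time passes only in moves, steps and waits
```

```bash
sed -i 's/ctrl.camera_params(n)/CP(n)/' h.py; sed -i '2a import functools\n@functools.lru_cache\ndef CP(n): return ctrl.camera_params(n)' h.py
python3 - <<'E'
from h import *
print(ctrl.get_state()['time'])
I=grab()
r=np.radians
fit('tray',I,.65,-.18,0,r(-65),white)
fit('brush',I,.445,-.24,0,r(69),blue)
E
```

```text
0.8
tray ['top', 'side'] [ 0.6514 -0.2144] -66.82 cost 100.5
tray ['top'] [ 0.6514 -0.2167] -66.55 cost 10.8
tray ['side'] [ 0.6509 -0.2108] -67.38 cost 82.0
brush ['top', 'side'] [ 0.4474 -0.2392] 74.48 cost 71.0
brush ['top'] [ 0.4473 -0.2399] 71.75 cost 38.9
brush ['side'] [ 0.4475 -0.2389] 77.51 cost 31.6
```

```bash
python3 -c "
import cv2
a=cv2.imread('pics/m_top.png')[70:250,140:400];b=cv2.imread('pics/m_side.png')[110:310,150:350]
cv2.imwrite('pics/mz1.png',cv2.resize(a,None,fx=2.5,fy=2.5,interpolation=0));cv2.imwrite('pics/mz2.png',cv2.resize(b,None,fx=2.5,fy=2.5,interpolation=0))"
```

```text
(no output)
```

View pics/mz1.png

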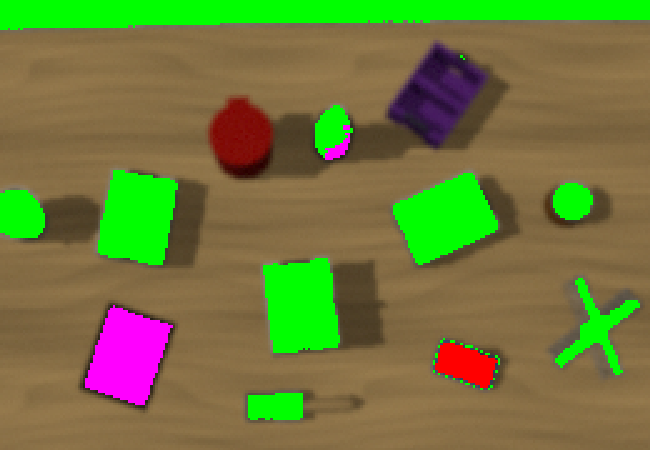

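View pics/mz2.png

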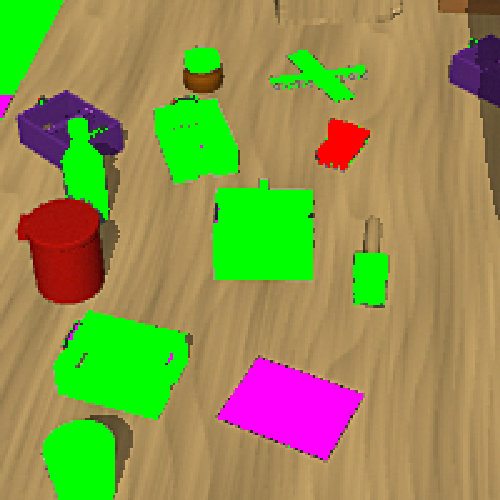

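```bash
cat >> h.py <<'E'
def tcp():
    s=ctrl.get_state(); R=Ro.from_quat(s['tcp_rot']).as_matrix(); return s,np.array(s['eef_pos']),R
def Rdown(deg):
    # tool z horizontal at world yaw deg, tool y down
    a=np.radians(deg); z=np.array([np.cos(a),np.sin(a),0]); y=np.array([0,0,-1.]); x=np.cross(y,z)
    return np.stack([x,y,z],1)
def status():
    s,p,R=tcp()
    print('t',round(s['time'],2),'p',p.round(4),'tilt',np.degrees(np.arccos(-R[2,1])).round(2),'zyaw',np.degrees(np.arctan2(R[1,2],R[0,2])).round(2),'open',round(s['opening'],3),'F',np.round(s['contact_force'],1),'q',np.round(s['qpos'],2))
def plan(pos,deg=None):
    """rotation first then shift, both in tool axes"""
    s,p,R=tcp()
    if deg is None: deg=np.degrees(np.arctan2(R[1,2],R[0,2]))
    Rt=Rdown(deg); rv=np.degrees(Ro.from_matrix(R.T@Rt).as_rotvec())
    d=Rt.T@(np.array(pos)-p)
    print('rot units',(rv/30).round(3),'rows>=',int(np.ceil(np.linalg.norm(rv)/10.5)),'| travel units after',(d/.3).round(4),'rows>=',int(np.ceil(np.linalg.norm(d)/.06)))
E
python3 - <<'E'
from h import *
status()
plan([.528,-.011,.2],6.2);plan([.528,-.011,.2],186.2)
E
```

```text
t 0.9 p [ 0.1623 -0.6552  0.2564] tilt 0.0 zyaw -76.09 open 1.002 F [ 0.2  0.3 -0.4] q [-1.48  0.29  1.58  0.    1.28 -0.15]
rot units [-0.    -2.743  0.   ] rows>= 8 | travel units after [-2.0031  0.1879  1.4437] rows>= 13
rot units [-0.     3.257 -0.   ] rows>= 10 | travel units after [ 2.0031  0.1879 -1.4437] rows>= 13
```

Request:
arm_command(
  steps=[
    {"hand":0.55,"travel":[0,0,0],"rotation":[0,-0.343,0]},
    {"hand":0.55,"travel":[0,0,0],"rotation":[0,-0.343,0]},
    {"hand":0.55,"travel":[0,0,0],"rotation":[0,-0.343,0]},
    {"hand":0.55,"travel":[0,0,0],"rotation":[0,-0.343,0]},
    {"hand":0.55,"travel":[0,0,0],"rotation":[0,-0.343,0]},
    {"hand":0.55,"travel":[0,0,0],"rotation":[0,-0.343,0]},
    {"hand":0.55,"travel":[0,0,0],"rotation":[0,-0.343,0]},
    {"hand":0.55,"travel":[0,0,0],"rotation":[0,-0.343,0]},
  ],
)

```text
time: 1.9
eef_pos: [0.1623, -0.6552, 0.2564]
tcp_rot: [0.538, -0.459, 0.459, -0.538]
contact_force: [-0.5, -1.1, 0.3]
opening: 0.549
```

```bash
python3 - <<'E'
from h import *
status()
plan([.528,-.011,.2],6.2)
E
```

```text
t 1.9 p [ 0.1623 -0.6552  0.2564] tilt 0.01 zyaw 8.96 open 0.549 F [-0.5 -1.1  0.3] q [-1.48  0.29  1.58  0.    1.28 -1.63]
rot units [-0.     0.092  0.   ] rows>= 1 | travel units after [-2.003   0.1881  1.4437] rows>= 13
```

Request:
arm_command(
  steps=[
    {"hand":0.55,"travel":[0,0,0],"rotation":[0,0.092,0]},
    {"hand":0.55,"travel":[-0.143,0,0.103],"rotation":[0,0,0]},
    {"hand":0.55,"travel":[-0.143,0,0.103],"rotation":[0,0,0]},
    {"hand":0.55,"travel":[-0.143,0,0.103],"rotation":[0,0,0]},
    {"hand":0.55,"travel":[-0.143,0,0.103],"rotation":[0,0,0]},
    {"hand":0.55,"travel":[-0.143,0,0.103],"rotation":[0,0,0]},
    {"hand":0.55,"travel":[-0.143,0,0.103],"rotation":[0,0,0]},
    {"hand":0.55,"travel":[-0.143,0,0.103],"rotation":[0,0,0]},
    {"hand":0.55,"travel":[-0.143,0,0.103],"rotation":[0,0,0]},
    {"hand":0.55,"travel":[-0.143,0,0.103],"rotation":[0,0,0]},
    {"hand":0.55,"travel":[-0.143,0,0.103],"rotation":[0,0,0]},
    {"hand":0.55,"travel":[-0.143,0,0.103],"rotation":[0,0,0]},
    {"hand":0.55,"travel":[-0.143,0,0.103],"rotation":[0,0,0]},
    {"hand":0.55,"travel":[-0.143,0,0.103],"rotation":[0,0,0]},
    {"hand":0.55,"travel":[-0.143,0,0.103],"rotation":[0,0,0]},
  ],
)

```text
time: 3.78
eef_pos: [0.5387, 0.0043, 0.2589]
tcp_rot: [-0.524, 0.47, -0.479, 0.525]
contact_force: [0.4, -0.8, 0.2]
opening: 0.548
```

```bash
python3 - <<'E'
from h import *
status()
plan([.528,-.011,.2],6.2)
I=grab()
for n in I: cv2.imwrite(f'pics/{n}1.png',I[n])
E
```

```text
t 3.77 p [0.5387 0.0043 0.2589] tilt 0.74 zyaw 5.73 open 0.548 F [ 0.4 -0.8  0.2] q [-0.18 -0.02  1.91 -0.01  1.24 -0.28]
rot units [-0.018 -0.016  0.017] rows>= 1 | travel units after [ 0.0469  0.1965 -0.0409] rows>= 2
```

View pics/side1.png

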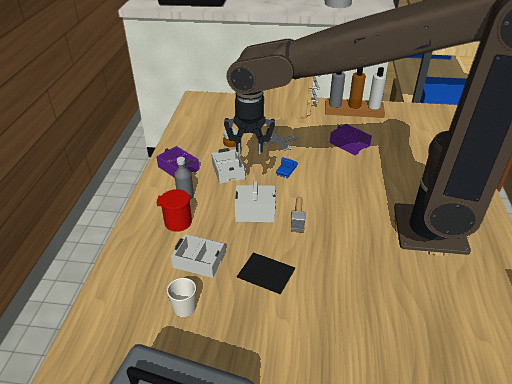

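View pics/top1.png

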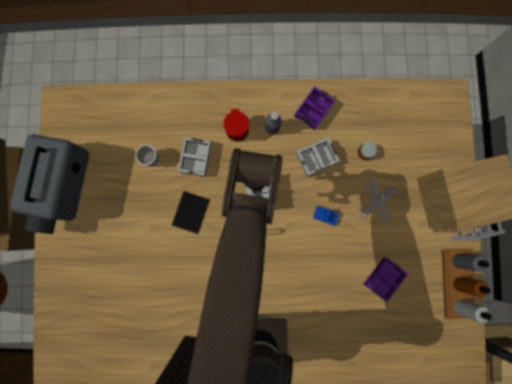

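Request:
arm_command(
  steps=[
    {"hand":0.55,"travel":[0,0,0],"rotation":[0,0,0]},
    {"hand":0.55,"travel":[0,0,0],"rotation":[0,0,0]},
  ],
)

```text
time: 4.12
eef_pos: [0.539, 0.0062, 0.2587]
tcp_rot: [-0.525, 0.469, -0.477, 0.526]
contact_force: [-0.6, -0.5, 0.3]
opening: 0.552
```

```bash
python3 - <<'E'
from h import *
status()
plan([.528,-.011,.14],6.2)
E
```

```text
t 4.12 p [0.539  0.0062 0.2587] tilt 0.69 zyaw 6.06 open 0.552 F [-0.6 -0.5  0.3] q [-0.17 -0.02  1.91 -0.01  1.24 -0.28]
rot units [-0.017 -0.005  0.015] rows>= 1 | travel units after [ 0.0529  0.3957 -0.0426] rows>= 3
```

Request:
arm_command(
  steps=[
    {"hand":0.55,"travel":[0.053,0,-0.043],"rotation":[-0.017,-0.005,0.015]},
    {"hand":0.55,"travel":[0,0.12,0],"rotation":[0,0,0]},
    {"hand":0.55,"travel":[0,0.12,0],"rotation":[0,0,0]},
    {"hand":0.55,"travel":[0,0.1,0],"rotation":[0,0,0]},
    {"hand":0.55,"travel":[0,0.03,0],"rotation":[0,0,0]},
    {"hand":0.55,"travel":[0,0,0],"rotation":[0,0,0]},
  ],
)

```text
time: 4.88
eef_pos: [0.527, -0.0191, 0.1479]
tcp_rot: [-0.523, 0.473, -0.477, 0.524]
contact_force: [0.1, -1.1, 0.0]
opening: 0.55
```

```bash
python3 - <<'E'
from h import *
status()
plan([.528,-.011,.101],6.2)
I=grab()
cv2.imwrite('pics/side2.png',cv2.resize(I['side'][90:290,150:350],None,fx=3,fy=3,interpolation=2))
E
```

```text
t 4.88 p [ 0.527  -0.0191  0.1479] tilt 0.33 zyaw 5.52 open 0.55 F [ 0.1 -1.1  0. ] q [-0.23  0.08  2.03 -0.    1.03 -0.32]
rot units [-0.01  -0.023  0.005] rows>= 1 | travel units after [-0.0266  0.1563  0.0064] rows>= 1
```

View pics/side2.png

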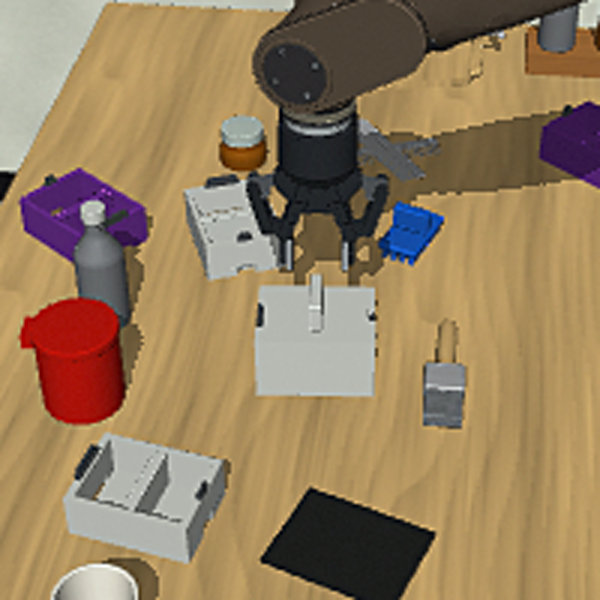

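Request:
arm_command(
  steps=[
    {"hand":0.55,"travel":[-0.027,0,0.006],"rotation":[-0.01,-0.023,0.005]},
    {"hand":0.55,"travel":[0,0,0],"rotation":[0,0,0]},
    {"hand":0.55,"travel":[0,0.07,0],"rotation":[0,0,0]},
    {"hand":0.55,"travel":[0,0,0],"rotation":[0,0,0]},
  ],
)

```text
time: 5.48
eef_pos: [0.5315, -0.01, 0.132]
tcp_rot: [-0.525, 0.469, -0.474, 0.529]
contact_force: [-0.3, -0.2, -0.0]
opening: 0.55
```

```bash
python3 - <<'E'
from h import *
status()
plan([.528,-.011,.101],6.2)
E
```

```text
t 5.47 p [ 0.5315 -0.01    0.132 ] tilt 0.55 zyaw 6.36 open 0.55 F [-0.3 -0.2 -0. ] q [-0.21  0.11  2.03  0.    1.   -0.32]
rot units [-0.017  0.005  0.006] rows>= 1 | travel units after [ 0.0019  0.1032 -0.0119] rows>= 1
```

Request:
arm_command(
  steps=[
    {"hand":0.55,"travel":[0.002,0.05,-0.01],"rotation":[-0.017,0,0.006]},
    {"hand":0.55,"travel":[0,0.03,0],"rotation":[0,0,0]},
    {"hand":0.55,"travel":[0,0,0],"rotation":[0,0,0]},
    {"hand":0.55,"travel":[0,0,0],"rotation":[0,0,0]},
  ],
)

```text
time: 5.98
eef_pos: [0.5297, -0.0112, 0.1081]
tcp_rot: [-0.527, 0.471, -0.472, 0.528]
contact_force: [-0.2, 0.0, 0.3]
opening: 0.55
```

```bash
python3 - <<'E'
from h import *
status()
plan([.528,-.011,.101],6.2)
E
```

```text
t 5.97 p [ 0.5297 -0.0112  0.1081] tilt 0.12 zyaw 6.38 open 0.55 F [-0.2  0.   0.3] q [-0.21  0.14  2.04  0.    0.96 -0.32]
rot units [-0.004  0.006  0.001] rows>= 1 | travel units after [-0.0012  0.0237 -0.0055] rows>= 1
```

Request:
arm_command(
  steps=[
    {"hand":0.55,"travel":[-0.001,0.022,-0.005],"rotation":[-0.004,-0.006,0.001]},
    {"hand":0.0,"travel":[0,0,0],"rotation":[0,0,0]},
    {"hand":0.0,"travel":[0,0,0],"rotation":[0,0,0]},
    {"hand":0.0,"travel":[0,0,0],"rotation":[0,0,0]},
    {"hand":0.0,"travel":[0,0,0],"rotation":[0,0,0]},
    {"hand":0.0,"travel":[0,0,0],"rotation":[0,0,0]},
  ],
  grip_force=50,
)

```text
time: 6.72
eef_pos: [0.5286, -0.0112, 0.1019]
tcp_rot: [-0.528, 0.47, -0.471, 0.528]
contact_force: [0.9, 0.2, 0.5]
opening: 0.126
```

```bash
python3 - <<'E'
from h import *
status()
E
```

```text
t 6.72 p [ 0.5286 -0.0112  0.1019] tilt 0.08 zyaw 6.57 open 0.126 F [0.9 0.2 0.5] q [-0.21  0.15  2.05 -0.    0.94 -0.33]
```

Request:
arm_command(
  steps=[
    {"hand":0.0,"travel":[0,-0.05,0],"rotation":[0,0,0]},
    {"hand":0.0,"travel":[0,-0.1,0],"rotation":[0,0,0]},
    {"hand":0.0,"travel":[0,-0.1,0],"rotation":[0,0,0]},
    {"hand":0.0,"travel":[0,-0.05,0],"rotation":[0,0,0]},
    {"hand":0.0,"travel":[0,0,0],"rotation":[0,0,0]},
    {"hand":0.0,"travel":[0,0,0],"rotation":[0,0,0]},
  ],
)

```text
time: 7.48
eef_pos: [0.5268, -0.0107, 0.1946]
tcp_rot: [0.528, -0.471, 0.47, -0.527]
contact_force: [0.1, 0.2, -1.5]
opening: 0.127
```

```bash
python3 - <<'E'
from h import *
status()
plan([.467,.235,.2],-19.5)
I=grab()
for n in I: cv2.imwrite(f'pics/{n}3.png',I[n])
E
```

```text
t 7.47 p [ 0.5268 -0.0107  0.1946] tilt 0.14 zyaw 6.58 open 0.127 F [ 0.1  0.2 -1.5] q [-0.21  0.02  1.99  0.    1.13 -0.33]
rot units [ 0.005  0.869 -0.001] rows>= 3 | travel units after [-0.7057 -0.018  -0.4612] rows>= 5
```

View pics/side3.png

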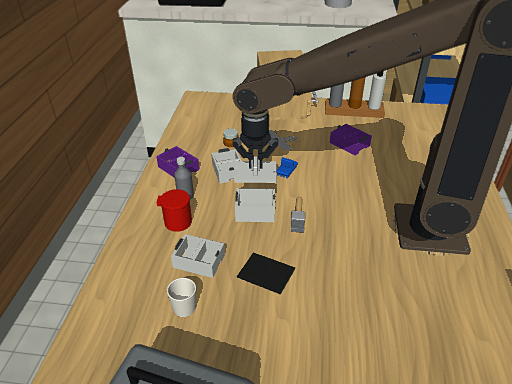

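Request:
arm_command(
  steps=[
    {"hand":0.0,"travel":[0,0,0],"rotation":[0,0.21,0]},
    {"hand":0.0,"travel":[0,0,0],"rotation":[0,0.21,0]},
    {"hand":0.0,"travel":[0,0,0],"rotation":[0,0.21,0]},
    {"hand":0.0,"travel":[0,0,0],"rotation":[0,0.2,0]},
    {"hand":0.0,"travel":[0,0,0],"rotation":[0,0,0]},
    {"hand":0.0,"travel":[-0.085,0,-0.055],"rotation":[0,0,0]},
    {"hand":0.0,"travel":[-0.085,0,-0.055],"rotation":[0,0,0]},
    {"hand":0.0,"travel":[-0.085,0,-0.055],"rotation":[0,0,0]},
    {"hand":0.0,"travel":[-0.085,0,-0.055],"rotation":[0,0,0]},
    {"hand":0.0,"travel":[-0.085,0,-0.055],"rotation":[0,0,0]},
    {"hand":0.0,"travel":[-0.085,0,-0.055],"rotation":[0,0,0]},
    {"hand":0.0,"travel":[-0.085,0,-0.055],"rotation":[0,0,0]},
    {"hand":0.0,"travel":[-0.05,0,-0.03],"rotation":[0,0,0]},
    {"hand":0.0,"travel":[0,0,0],"rotation":[0,0,0]},
    {"hand":0.0,"travel":[0,0,0],"rotation":[0,0,0]},
  ],
)

```text
time: 9.45
eef_pos: [0.4644, 0.2182, 0.1836]
tcp_rot: [-0.421, 0.578, -0.567, 0.408]
contact_force: [-0.3, 0.1, -2.0]
opening: 0.132
```

```bash
python3 - <<'E'
from h import *
status()
plan([.467,.235,.1],-19.5)
I=grab()
for n in I: cv2.imwrite(f'pics/{n}4.png',I[n])
r=np.radians
fit('tub',I,.528,-.0115,.0,r(6),white)
fit('tub',I,.528,-.0115,.0,r(6),white,pad=4)
E
```

```text
t 9.45 p [0.4644 0.2182 0.1836] tilt 1.37 zyaw -18.22 open 0.132 F [-0.3  0.1 -2. ] q [0.24 0.01 2.02 0.01 1.13 0.55]
rot units [0.044 0.043 0.012] rows>= 1 | travel units after [-0.0558  0.2788 -0.0104] rows>= 2
tub ['top', 'side'] [ 0.5284 -0.0105] 6.39 cost 335.2
tub ['top'] [ 0.5291 -0.0114] 5.97 cost 14.9
tub ['side'] [ 0.5254 -0.0052] 2.25 cost 308.6
tub ['top', 'side'] [ 0.528  -0.0107] 6.22 cost 292.4
tub ['top'] [ 0.5291 -0.0114] 5.97 cost 20.8
tub ['side'] [ 0.5254 -0.0052] 2.25 cost 255.3
```

View pics/side4.png

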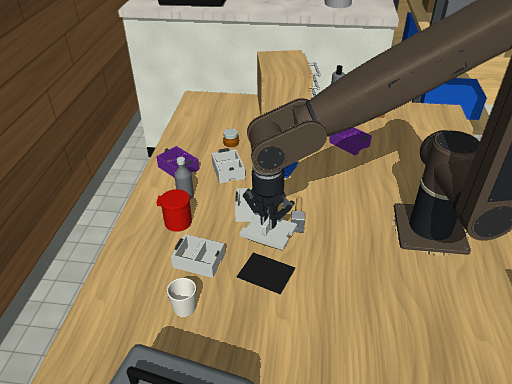

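View pics/top4.png

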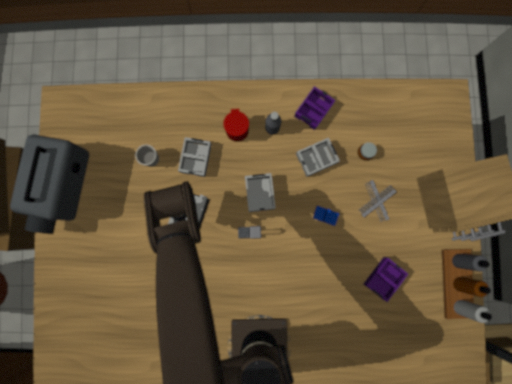

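Request:
arm_command(
  steps=[
    {"hand":0.0,"travel":[0,0,0],"rotation":[0.044,0.043,0.012]},
    {"hand":0.0,"travel":[-0.055,0,-0.01],"rotation":[0,0,0]},
    {"hand":0.0,"travel":[0,0.1,0],"rotation":[0,0,0]},
    {"hand":0.0,"travel":[0,0.1,0],"rotation":[0,0,0]},
    {"hand":0.0,"travel":[0,0.08,0],"rotation":[0,0,0]},
    {"hand":0.0,"travel":[0,0,0],"rotation":[0,0,0]},
    {"hand":0.0,"travel":[0,0,0],"rotation":[0,0,0]},
  ],
)

```text
time: 10.42
eef_pos: [0.4712, 0.2379, 0.1005]
tcp_rot: [0.403, -0.578, 0.579, -0.41]
contact_force: [0.4, 1.7, -1.5]
opening: 0.133
```

```bash
python3 - <<'E'
from h import *
status()
plan([.467,.235,.05],-19.5)
E
```

```text
t 10.43 p [0.4712 0.2379 0.1005] tilt 0.54 zyaw -19.82 open 0.133 F [ 0.4  1.7 -1.5] q [0.27 0.15 2.05 0.   0.93 0.62]
rot units [-0.014 -0.011 -0.012] rows>= 1 | travel units after [ 0.0138  0.1683 -0.01  ] rows>= 1
```

Request:
arm_command(
  steps=[
    {"hand":0.0,"travel":[0.012,0.05,-0.01],"rotation":[-0.014,-0.011,-0.012]},
    {"hand":0.0,"travel":[0,0.06,0],"rotation":[0,0,0]},
    {"hand":0.0,"travel":[0,0.04,0],"rotation":[0,0,0]},
    {"hand":0.0,"travel":[0,0,0],"rotation":[0,0,0]},
    {"hand":0.0,"travel":[0,0,0],"rotation":[0,0,0]},
  ],
)

```text
time: 11.05
eef_pos: [0.4684, 0.236, 0.0543]
tcp_rot: [0.407, -0.577, 0.578, -0.409]
contact_force: [-0.3, 0.2, -0.6]
opening: 0.134
```

```bash
python3 - <<'E'
from h import *
status()
plan([.467,.235,.045],-19.5)
E
```

```text
t 11.05 p [0.4684 0.236  0.0543] tilt 0.14 zyaw -19.48 open 0.134 F [-0.3  0.2 -0.6] q [ 0.27  0.22  2.07 -0.    0.85  0.61]
rot units [-0.004  0.001 -0.003] rows>= 1 | travel units after [ 0.0045  0.0309 -0.0033] rows>= 1
```

Request:
arm_command(
  steps=[
    {"hand":0.0,"travel":[0.003,0.018,-0.002],"rotation":[-0.004,0,-0.003]},
    {"hand":0.0,"travel":[0,0.01,0],"rotation":[0,0,0]},
    {"hand":0.0,"travel":[0,0.005,0],"rotation":[0,0,0]},
    {"hand":0.0,"travel":[0,0,0],"rotation":[0,0,0]},
  ],
)

```text
time: 11.55
eef_pos: [0.4684, 0.2355, 0.0449]
tcp_rot: [0.408, -0.577, 0.578, -0.409]
contact_force: [-0.8, 0.2, -0.7]
opening: 0.132
```

```bash
python3 - <<'E'
from h import *
status()
E
```

```text
t 11.55 p [0.4684 0.2355 0.0449] tilt 0.12 zyaw -19.48 open 0.132 F [-0.8  0.2 -0.7] q [ 0.27  0.24  2.07 -0.    0.83  0.61]
```

Request:
arm_command(
  steps=[
    {"hand":0.0,"travel":[0,0.004,0],"rotation":[0,0,0]},
    {"hand":0.0,"travel":[0,0,0],"rotation":[0,0,0]},
  ],
)

```text
time: 11.8
eef_pos: [0.4687, 0.2356, 0.0451]
tcp_rot: [0.408, -0.577, 0.578, -0.409]
contact_force: [0.7, 0.4, -1.2]
opening: 0.13
```

```bash
python3 - <<'E'
from h import *
status()
E
```

```text
t 11.8 p [0.4687 0.2356 0.0451] tilt 0.09 zyaw -19.47 open 0.13 F [ 0.7  0.4 -1.2] q [ 0.27  0.24  2.07 -0.    0.83  0.61]
```

Request:
arm_command(
  steps=[
    {"hand":0.0,"travel":[0,0.007,0],"rotation":[0,0,0]},
    {"hand":0.0,"travel":[0,0,0],"rotation":[0,0,0]},
  ],
)

```text
time: 12.05
eef_pos: [0.4693, 0.2358, 0.0451]
tcp_rot: [0.408, -0.577, 0.578, -0.409]
contact_force: [-0.1, 0.6, -2.1]
opening: 0.127
```

```bash
python3 - <<'E'
from h import *
status()
E
```

```text
t 12.05 p [0.4693 0.2358 0.0451] tilt 0.07 zyaw -19.45 open 0.127 F [-0.1  0.6 -2.1] q [ 0.27  0.24  2.07 -0.    0.83  0.61]
```

```bash
python3 - <<'E'
from h import *
p,d=ctrl.read_camera("side")
cv2.imwrite('pics/side5.png',cv2.resize(p[190:310,180:330],None,fx=5,fy=5,interpolation=2))
P,uv=cloud("side",d)
w=white(p)[uv[:,1],uv[:,0]]
k=w&(np.hypot(P[:,0]-.468,P[:,1]-.236)<.06)&(P[:,2]<.03)
print(k.sum(),np.percentile(P[k,2],[5,25,50,75,95]))
E
```

```text
833 [0.00521201 0.01250836 0.01391139 0.01559445 0.01832063]
```

View pics/side5.png

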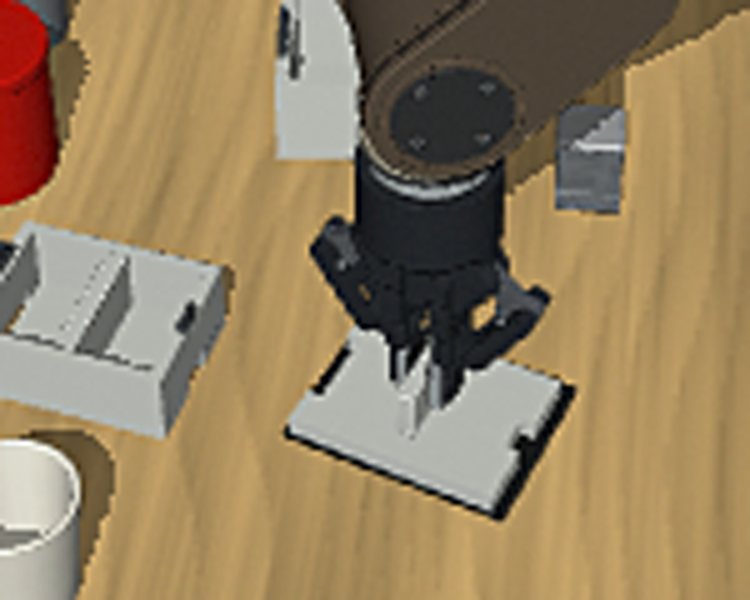

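Request:
arm_command(
  steps=[
    {"hand":0.3,"travel":[0,0,0],"rotation":[0,0,0]},
    {"hand":0.5,"travel":[0,0,0],"rotation":[0,0,0]},
    {"hand":0.5,"travel":[0,0,0],"rotation":[0,0,0]},
    {"hand":0.5,"travel":[0,-0.05,0],"rotation":[0,0,0]},
    {"hand":0.5,"travel":[0,-0.15,0],"rotation":[0,0,0]},
    {"hand":0.5,"travel":[0,-0.15,0],"rotation":[0,0,0]},
    {"hand":0.5,"travel":[0,-0.15,0],"rotation":[0,0,0]},
    {"hand":0.5,"travel":[0,-0.05,0],"rotation":[0,0,0]},
    {"hand":0.5,"travel":[0,0,0],"rotation":[0,-0.33,0]},
    {"hand":0.5,"travel":[0,0,0],"rotation":[0,-0.33,0]},
    {"hand":0.5,"travel":[0,0,0],"rotation":[0,-0.33,0]},
    {"hand":0.5,"travel":[0,0,0],"rotation":[0,-0.33,0]},
    {"hand":0.5,"travel":[0,0,0],"rotation":[0,-0.33,0]},
    {"hand":0.5,"travel":[0,0,0],"rotation":[0,-0.33,0]},
    {"hand":0.5,"travel":[0,0,0],"rotation":[0,-0.33,0]},
    {"hand":0.5,"travel":[0,0,0],"rotation":[0,-0.33,0]},
    {"hand":0.5,"travel":[0,0,0],"rotation":[0,-0.3,0]},
    {"hand":0.5,"travel":[0,0,0],"rotation":[0,0,0]},
    {"hand":0.5,"travel":[0,0,0],"rotation":[0,0,0]},
  ],
)

```text
time: 14.48
eef_pos: [0.4639, 0.2342, 0.212]
tcp_rot: [0.699, -0.117, 0.111, -0.696]
contact_force: [-0.9, 0.1, -0.4]
opening: 0.501
```

```bash
python3 - <<'E'
from h import *
status()
plan([.4474,-.2395,.15],74)
I=grab()
for n in I: cv2.imwrite(f'pics/{n}6.png',I[n])
r=np.radians
fit('tub',I,.529,-.0114,.0,r(6),white)
fit('brush',I,.447,-.2395,.0,r(74),blue)
def lidm(p): return white(p)
fit('lid',I,.4687,.2356,.003,r(-19.5),white,pad=5)
fit('tray',I,.659,.2155,.0,r(-11),white,pad=4)
fit('tray',I,.6514,-.215,.0,r(-66.7),white,pad=4)
E
```

```text
t 14.47 p [0.4639 0.2342 0.212 ] tilt 0.55 zyaw 71.44 open 0.501 F [-0.9  0.1 -0.4] q [ 0.27 -0.01  1.99 -0.    1.17 -0.97]
rot units [ 0.011 -0.085 -0.015] rows>= 1 | travel units after [ 0.3824  0.2065 -1.5331] rows>= 8
tub ['top', 'side'] [ 0.5272 -0.0107] 5.84 cost 204.0
tub ['top'] [ 0.5289 -0.0115] 5.16 cost 13.9
tub ['side'] [ 0.5269 -0.0078] 5.47 cost 182.3
brush ['top', 'side'] [ 0.4464 -0.2408] 76.97 cost 153.9
brush ['top'] [ 0.4457 -0.2403] 71.19 cost 48.6
brush ['side'] [ 0.4345 -0.243 ] 91.4 cost 82.5
lid ['top', 'side'] [0.4693 0.2379] -20.16 cost 177.5
lid ['top'] [0.4693 0.2311] -20.38 cost 120.3
lid ['side'] [0.4695 0.2401] -19.38 cost 11.4
tray ['top', 'side'] [0.6588 0.2158] -11.03 cost 67.1
tray ['top'] [0.6598 0.2138] -11.35 cost 28.6
tray ['side'] [0.6587 0.2163] -10.98 cost 34.4
tray ['top', 'side'] [ 0.6512 -0.2146] -67.01 cost 45.7
tray ['top'] [ 0.6514 -0.2162] -66.47 cost 13.7
tray ['side'] [ 0.6506 -0.2107] -67.08 cost 22.2
```

View pics/side6.png

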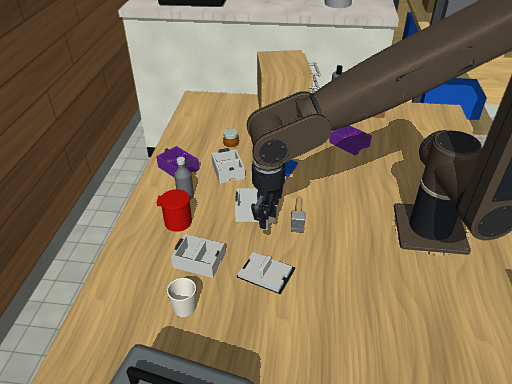

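View pics/top6.png

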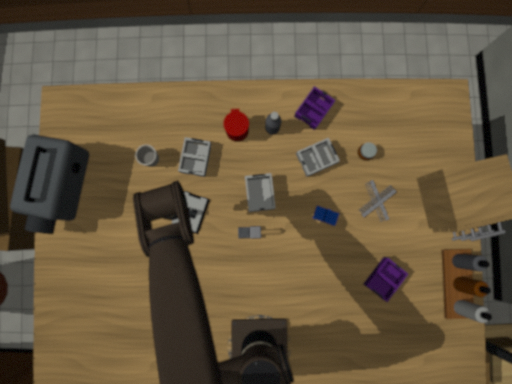

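Request:
arm_command(
  steps=[
    {"hand":0.5,"travel":[0,0,0],"rotation":[0.011,-0.055,-0.015]},
    {"hand":0.5,"travel":[0.04,-0.05,-0.1],"rotation":[0,0,0]},
    {"hand":0.5,"travel":[0.04,-0.05,-0.16],"rotation":[0,0,0]},
    {"hand":0.5,"travel":[0.04,0,-0.16],"rotation":[0,0,0]},
    {"hand":0.5,"travel":[0.04,0,-0.16],"rotation":[0,0,0]},
    {"hand":0.5,"travel":[0.04,0,-0.16],"rotation":[0,0,0]},
    {"hand":0.5,"travel":[0.04,0,-0.16],"rotation":[0,0,0]},
    {"hand":0.5,"travel":[0.04,0,-0.16],"rotation":[0,0,0]},
    {"hand":0.5,"travel":[0.04,0,-0.16],"rotation":[0,0,0]},
    {"hand":0.5,"travel":[0.03,0,-0.13],"rotation":[0,0,0]},
    {"hand":0.5,"travel":[0,0,0],"rotation":[0,0,0]},
    {"hand":0.5,"travel":[0,0,0],"rotation":[0,0,0]},
  ],
)

```text
time: 16.08
eef_pos: [0.4484, -0.1963, 0.2452]
tcp_rot: [0.7, -0.097, 0.105, -0.7]
contact_force: [0.2, 0.9, -0.1]
opening: 0.504
```

```bash
python3 - <<'E'
from h import *
status()
plan([.4474,-.2395,.12],73)
I=grab()
r=np.radians
fit('tub',I,.529,-.0114,.0,r(6),white)
fit('lid',I,.4687,.238,.003,r(-19.5),white,pad=5)
fit('tray',I,.659,.2155,.0,r(-11),white,pad=4)
cv2.imwrite('pics/side7.png',I['side'])
E
```

```text
t 16.07 p [ 0.4484 -0.1963  0.2452] tilt 0.62 zyaw 73.54 open 0.504 F [ 0.2  0.9 -0.1] q [-0.62 -0.13  2.04  0.    1.22 -1.91]
rot units [-0.001  0.018  0.021] rows>= 1 | travel units after [ 0.039   0.4175 -0.1388] rows>= 3
tub ['top', 'side'] [ 0.5283 -0.0109] 5.67 cost 50.4
tub ['top'] [ 0.5284 -0.0116] 5.76 cost 13.8
tub ['side'] [ 0.5281 -0.0069] 5.33 cost 20.6
lid ['top', 'side'] [0.4687 0.2371] -18.46 cost 56.5
lid ['top'] [0.4679 0.2338] -18.91 cost 13.6
lid ['side'] [0.4693 0.2404] -19.23 cost 12.1
tray ['top', 'side'] [0.659  0.2157] -10.8 cost 67.9
tray ['top'] [0.6596 0.2141] -11.66 cost 28.1
tray ['side'] [0.6587 0.2164] -10.96 cost 34.3
```

View pics/side7.png

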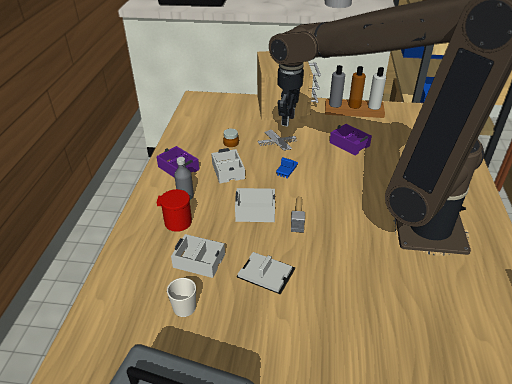

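```bash
python3 - <<'E'
from h import *
I=grab()
r=np.radians
b=fit('brush',I,.447,-.239,.0,r(74),blue,pad=4)
def b2(p):
    h=cv2.cvtColor(p,cv2.COLOR_BGR2HSV).astype(int); return (abs(h[...,0]-113)<25)&(h[...,1]>70)
fit('brush',I,.447,-.239,.0,r(74),b2,pad=4)
cv2.imwrite('pics/bz.png',np.hstack([cv2.resize(I[n][v:v+50,u:u+60],None,fx=6,fy=6,interpolation=2) for n,u,v in(('side',260,145),('top',298,192))]))
E
```

```text
brush ['top', 'side'] [ 0.4478 -0.2393] 78.26 cost 340.0
brush ['top'] [ 0.3217 -0.1688] 240.03 cost 35.4
brush ['side'] [ 0.4482 -0.2392] 78.16 cost 50.6
brush ['top', 'side'] [ 0.4474 -0.2375] 76.11 cost 317.2
brush ['top'] [ 0.3457 -0.2026] 123.91 cost 56.8
brush ['side'] [ 0.4475 -0.2388] 75.37 cost 47.3
```

View pics/bz.png

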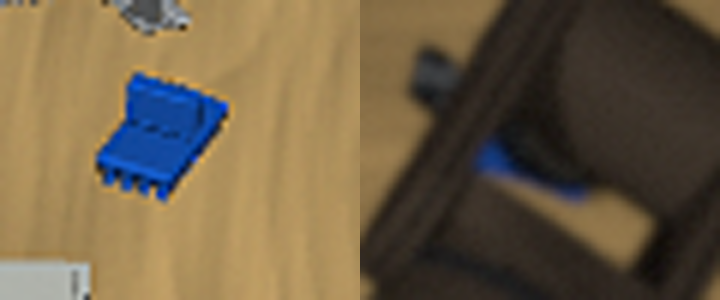

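Request:
arm_command(
  steps=[
    {"hand":0.5,"travel":[0.02,0,-0.07],"rotation":[-0.001,0,0.021]},
    {"hand":0.5,"travel":[0.019,0,-0.068],"rotation":[0,0,0]},
    {"hand":0.5,"travel":[0,0,0],"rotation":[0,0,0]},
    {"hand":0.5,"travel":[0,0.14,0],"rotation":[0,0,0]},
    {"hand":0.5,"travel":[0,0.14,0],"rotation":[0,0,0]},
    {"hand":0.5,"travel":[0,0.12,0],"rotation":[0,0,0]},
    {"hand":0.5,"travel":[0,0,0],"rotation":[0,0,0]},
    {"hand":0.5,"travel":[0,0,0],"rotation":[0,0,0]},
  ],
)

```text
time: 17.27
eef_pos: [0.4502, -0.2436, 0.1254]
tcp_rot: [0.701, -0.099, 0.102, -0.699]
contact_force: [0.1, 0.2, -0.2]
opening: 0.501
```

```bash
python3 - <<'E'
from h import *
status()
plan([.4475,-.2395,.05],74)
E
```

```text
t 17.27 p [ 0.4502 -0.2436  0.1254] tilt 0.27 zyaw 73.61 open 0.501 F [ 0.1  0.2 -0.2] q [-0.69  0.08  2.08  0.    0.98 -1.98]
rot units [ 0.003 -0.013  0.009] rows>= 1 | travel units after [-0.0125  0.2513  0.0108] rows>= 2
```

Request:
arm_command(
  steps=[
    {"hand":0.5,"travel":[-0.0125,0.08,0.011],"rotation":[0.003,-0.013,0.009]},
    {"hand":0.5,"travel":[0,0.08,0],"rotation":[0,0,0]},
    {"hand":0.5,"travel":[0,0.04,0],"rotation":[0,0,0]},
    {"hand":0.5,"travel":[0,0,0],"rotation":[0,0,0]},
    {"hand":0.5,"travel":[0,0,0],"rotation":[0,0,0]},
  ],
)

```text
time: 17.9
eef_pos: [0.4535, -0.2441, 0.0738]
tcp_rot: [0.703, -0.093, 0.104, -0.697]
contact_force: [-0.8, -0.4, 0.0]
opening: 0.502
```

```bash
python3 - <<'E'
from h import *
status()
plan([.4475,-.2395,.05],74)
p,d=ctrl.read_camera('side')
cv2.imwrite('pics/bz2.png',cv2.resize(p[110:200,230:340],None,fx=6,fy=6,interpolation=2))
E
```

```text
t 17.9 p [ 0.4535 -0.2441  0.0738] tilt 0.99 zyaw 74.01 open 0.502 F [-0.8 -0.4  0. ] q [-0.69  0.16  2.1   0.    0.87 -1.98]
rot units [0.013 0.001 0.03 ] rows>= 1 | travel units after [-0.0233  0.0793  0.0091] rows>= 1
```

View pics/bz2.png

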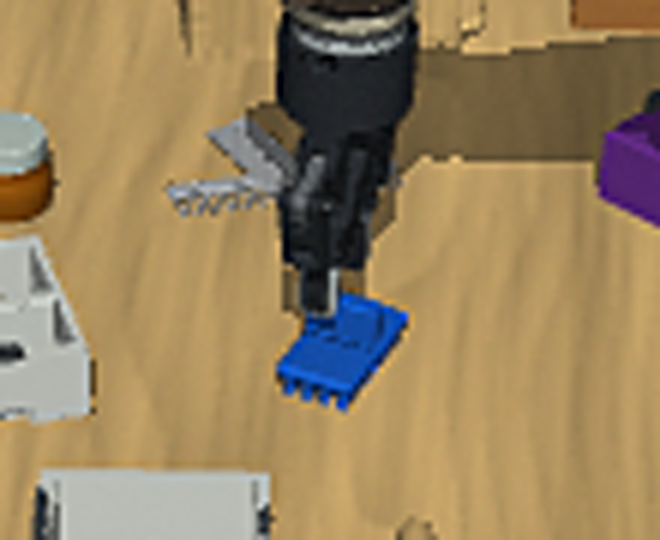

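Request:
arm_command(
  steps=[
    {"hand":0.5,"travel":[-0.023,0,0.009],"rotation":[0.013,0,0.03]},
    {"hand":0.5,"travel":[0,0,0],"rotation":[0,0,0]},
    {"hand":0.5,"travel":[0,0.04,0],"rotation":[0,0,0]},
    {"hand":0.5,"travel":[0,0.02,0],"rotation":[0,0,0]},
    {"hand":0.5,"travel":[0,0,0],"rotation":[0,0,0]},
  ],
)

```text
time: 18.58
eef_pos: [0.4475, -0.2396, 0.0555]
tcp_rot: [0.7, -0.098, 0.099, -0.7]
contact_force: [0.7, 1.0, -0.1]
opening: 0.502
```

```bash
python3 - <<'E'
from h import *
status()
plan([.4475,-.2395,.05],74)
E
```

```text
t 18.57 p [ 0.4475 -0.2396  0.0555] tilt 0.04 zyaw 74.02 open 0.502 F [ 0.7  1.  -0.1] q [-0.69  0.19  2.11 -0.    0.84 -1.98]
rot units [0.001 0.001 0.001] rows>= 1 | travel units after [-0.0002  0.0184  0.0001] rows>= 1
```

Close and lift.

Request:
arm_command(
  steps=[
    {"hand":0.5,"travel":[0,0.018,0],"rotation":[0,0,0]},
    {"hand":0.0,"travel":[0,0,0],"rotation":[0,0,0]},
    {"hand":0.0,"travel":[0,0,0],"rotation":[0,0,0]},
    {"hand":0.0,"travel":[0,0,0],"rotation":[0,0,0]},
    {"hand":0.0,"travel":[0,0,0],"rotation":[0,0,0]},
    {"hand":0.0,"travel":[0,0,0],"rotation":[0,0,0]},
    {"hand":0.0,"travel":[0,-0.05,0],"rotation":[0,0,0]},
    {"hand":0.0,"travel":[0,-0.12,0],"rotation":[0,0,0]},
    {"hand":0.0,"travel":[0,-0.12,0],"rotation":[0,0,0]},
    {"hand":0.0,"travel":[0,-0.12,0],"rotation":[0,0,0]},
    {"hand":0.0,"travel":[0,0,0],"rotation":[0,0.32,0]},
    {"hand":0.0,"travel":[0,0,0],"rotation":[0,0.32,0]},
    {"hand":0.0,"travel":[0,0,0],"rotation":[0,0.32,0]},
    {"hand":0.0,"travel":[0,0,0],"rotation":[0,0.32,0]},
    {"hand":0.0,"travel":[0,0,0],"rotation":[0,0.32,0]},
    {"hand":0.0,"travel":[0,0,0],"rotation":[0,0.32,0]},
    {"hand":0.0,"travel":[0,0,0],"rotation":[0,0.32,0]},
    {"hand":0.0,"travel":[0,0,0],"rotation":[0,0,0]},
    {"hand":0.0,"travel":[0,0,0],"rotation":[0,0,0]},
  ],
)

```text
time: 20.95
eef_pos: [0.4473, -0.2392, 0.1882]
tcp_rot: [0.521, -0.475, 0.482, -0.521]
contact_force: [-0.4, 0.3, -1.6]
opening: 0.158
```

```bash
python3 - <<'E'
from h import *
status()
plan([.5285,-.0095,.18],6)
I=grab();cv2.imwrite('pics/side8.png',I['side'])
E
```

```text
t 20.95 p [ 0.4473 -0.2392  0.1882] tilt 0.56 zyaw 4.89 open 0.158 F [-0.4  0.3 -1.6] q [-0.69 -0.02  2.05 -0.    1.1  -0.78]
rot units [-0.012 -0.037  0.014] rows>= 1 | travel units after [-0.7331  0.0273  0.3493] rows>= 5
```

View pics/side8.png

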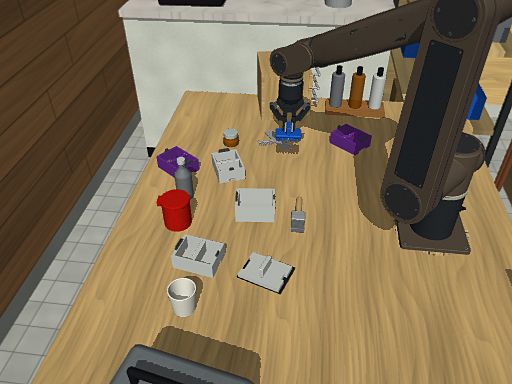

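Request:
arm_command(
  steps=[
    {"hand":0.0,"travel":[0,0,0],"rotation":[-0.012,-0.037,0.014]},
    {"hand":0.0,"travel":[-0.08,0,0.038],"rotation":[0,0,0]},
    {"hand":0.0,"travel":[-0.08,0,0.038],"rotation":[0,0,0]},
    {"hand":0.0,"travel":[-0.08,0,0.038],"rotation":[0,0,0]},
    {"hand":0.0,"travel":[-0.08,0,0.038],"rotation":[0,0,0]},
    {"hand":0.0,"travel":[-0.08,0,0.038],"rotation":[0,0,0]},
    {"hand":0.0,"travel":[-0.08,0,0.038],"rotation":[0,0,0]},
    {"hand":0.0,"travel":[-0.08,0,0.038],"rotation":[0,0,0]},
    {"hand":0.0,"travel":[-0.08,0,0.038],"rotation":[0,0,0]},
    {"hand":0.0,"travel":[-0.06,0,0.03],"rotation":[0,0,0]},
    {"hand":0.0,"travel":[0,0,0],"rotation":[0,0,0]},
    {"hand":0.0,"travel":[0,0,0],"rotation":[0,0,0]},
  ],
)

```text
time: 22.55
eef_pos: [0.5263, -0.0138, 0.1878]
tcp_rot: [0.529, -0.471, 0.468, -0.528]
contact_force: [-0.1, -0.8, -1.1]
opening: 0.155
```

```bash
python3 - <<'E'
from h import *
status()
plan([.5285,-.0095,.12],6)
I=grab();cv2.imwrite('pics/side9.png',I['side'])
E
```

```text
t 22.55 p [ 0.5263 -0.0138  0.1878] tilt 0.25 zyaw 6.79 open 0.155 F [-0.1 -0.8 -1.1] q [-0.22  0.03  2.    0.    1.12 -0.34]
rot units [ 0.008  0.026 -0.003] rows>= 1 | travel units after [-0.0136  0.226   0.0089] rows>= 2
```

Request:
arm_command(
  steps=[
    {"hand":0.0,"travel":[-0.0136,0,0.009],"rotation":[0.008,0.026,-0.003]},
    {"hand":0.0,"travel":[0,0,0],"rotation":[0,0,0]},
    {"hand":0.0,"travel":[0,0.07,0],"rotation":[0,0,0]},
    {"hand":0.0,"travel":[0,0.07,0],"rotation":[0,0,0]},
    {"hand":0.0,"travel":[0,0.06,0],"rotation":[0,0,0]},
    {"hand":0.0,"travel":[0,0,0],"rotation":[0,0,0]},
  ],
)

```text
time: 23.4
eef_pos: [0.5291, -0.0114, 0.127]
tcp_rot: [-0.524, 0.473, -0.475, 0.525]
contact_force: [-0.1, -0.5, -1.2]
opening: 0.153
```

```bash
python3 - <<'E'
from h import *
status()
plan([.5285,-.0095,.062],6)
I=grab();cv2.imwrite('pics/side9.png',cv2.resize(I['side'][90:290,150:350],None,fx=3,fy=3,interpolation=2))
E
```

```text
t 23.4 p [ 0.5291 -0.0114  0.127 ] tilt 0.15 zyaw 5.76 open 0.153 F [-0.1 -0.5 -1.2] q [-0.21  0.11  2.03 -0.    0.99 -0.31]
rot units [-0.005 -0.008  0.002] rows>= 1 | travel units after [-0.0066  0.2167 -0.0012] rows>= 2
```

View pics/side9.png

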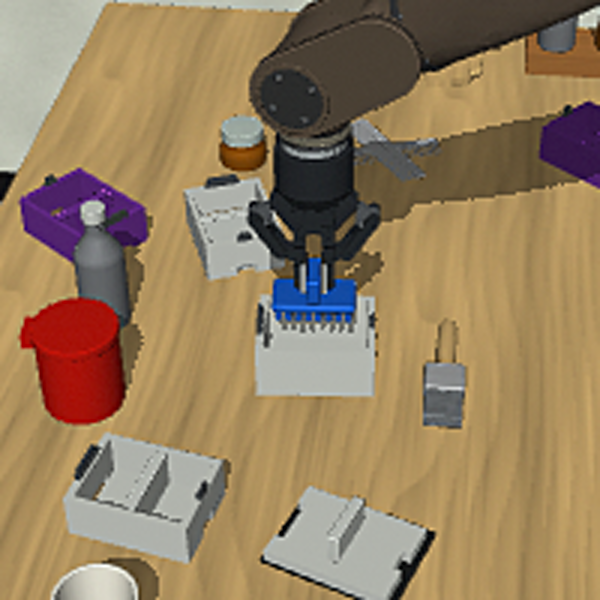

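Request:
arm_command(
  steps=[
    {"hand":0.0,"travel":[-0.006,0.05,0],"rotation":[-0.005,-0.008,0.002]},
    {"hand":0.0,"travel":[0,0.06,0],"rotation":[0,0,0]},
    {"hand":0.0,"travel":[0,0.06,0],"rotation":[0,0,0]},
    {"hand":0.0,"travel":[0,0.03,0],"rotation":[0,0,0]},
    {"hand":0.0,"travel":[0,0,0],"rotation":[0,0,0]},
  ],
)

```text
time: 24.12
eef_pos: [0.5315, -0.0099, 0.0662]
tcp_rot: [-0.525, 0.471, -0.475, 0.527]
contact_force: [0.1, 0.1, -0.8]
opening: 0.154
```

```bash
python3 - <<'E'
from h import *
status()
plan([.5285,-.0095,.055],6)
E
```

```text
t 24.12 p [ 0.5315 -0.0099  0.0662] tilt 0.35 zyaw 6.04 open 0.154 F [ 0.1  0.1 -0.8] q [-0.21  0.21  2.05  0.    0.87 -0.32]
rot units [-0.011  0.001  0.003] rows>= 1 | travel units after [-0.0023  0.0372 -0.0098] rows>= 1
```

Request:
arm_command(
  steps=[
    {"hand":0.0,"travel":[-0.002,0.02,-0.009],"rotation":[-0.011,0,0.003]},
    {"hand":0.0,"travel":[0,0.015,0],"rotation":[0,0,0]},
    {"hand":0.0,"travel":[0,0.004,0],"rotation":[0,0,0]},
    {"hand":0.0,"travel":[0,0,0],"rotation":[0,0,0]},
  ],
)

```text
time: 24.62
eef_pos: [0.5298, -0.0097, 0.055]
tcp_rot: [-0.525, 0.472, -0.474, 0.526]
contact_force: [-0.3, -0.0, -1.1]
opening: 0.149
```

```bash
python3 - <<'E'
from h import *
status()
plan([.5285,-.0095,.055],6)
E
```

```text
t 24.62 p [ 0.5298 -0.0097  0.055 ] tilt 0.15 zyaw 6.04 open 0.149 F [-0.3 -0.  -1.1] q [-0.21  0.23  2.06 -0.    0.85 -0.32]
rot units [-0.005  0.001  0.002] rows>= 1 | travel units after [-0.0012  0.0001 -0.0041] rows>= 1
```

Request:
arm_command(
  steps=[
    {"hand":0.0,"travel":[0,0.005,0],"rotation":[0,0,0]},
    {"hand":0.2,"travel":[0,0,0],"rotation":[0,0,0]},
    {"hand":0.4,"travel":[0,0,0],"rotation":[0,0,0]},
    {"hand":0.4,"travel":[0,0,0],"rotation":[0,0,0]},
    {"hand":0.4,"travel":[0,-0.03,0],"rotation":[0,0,0]},
    {"hand":0.4,"travel":[0,-0.1,0],"rotation":[0,0,0]},
    {"hand":0.4,"travel":[0,-0.15,0],"rotation":[0,0,0]},
    {"hand":0.4,"travel":[0,-0.15,0],"rotation":[0,0,0]},
    {"hand":0.5,"travel":[0,-0.12,0],"rotation":[0,0,0]},
    {"hand":0.5,"travel":[0,0,0],"rotation":[0,0,0]},
    {"hand":0.5,"travel":[0,0,0],"rotation":[0,0,0]},
  ],
)

```text
time: 26.0
eef_pos: [0.5297, -0.0097, 0.2277]
tcp_rot: [-0.525, 0.471, -0.475, 0.527]
contact_force: [0.1, 0.8, -0.7]
opening: 0.498
```

```bash
python3 - <<'E'
from h import *
status()
plan([.6591,.2152,.25],-11.2)
I=grab();cv2.imwrite('pics/side10.png',I['side'])
cv2.imwrite('pics/side10z.png',cv2.resize(I['side'][170:240,220:300],None,fx=8,fy=8,interpolation=2))
E
```

```text
t 26.0 p [ 0.5297 -0.0097  0.2277] tilt 0.32 zyaw 6.04 open 0.498 F [ 0.1  0.8 -0.7] q [-0.21 -0.01  1.96 -0.    1.19 -0.32]
rot units [-0.01   0.575  0.002] rows>= 2 | travel units after [-0.8192 -0.0744  0.2775] rows>= 5
```

View pics/side10z.png

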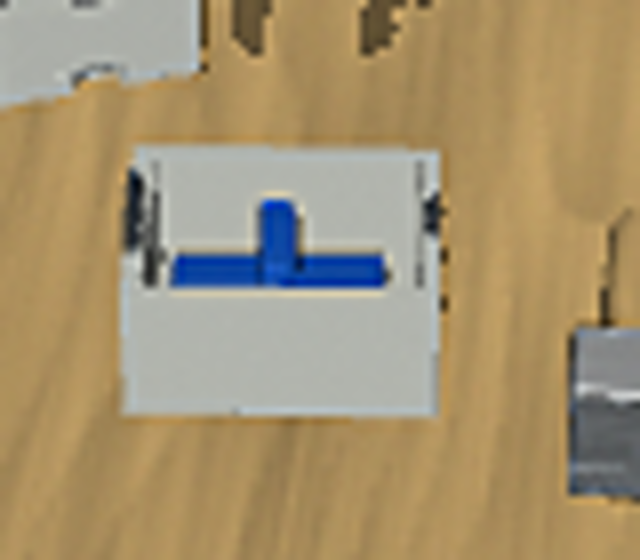

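View pics/side10.png

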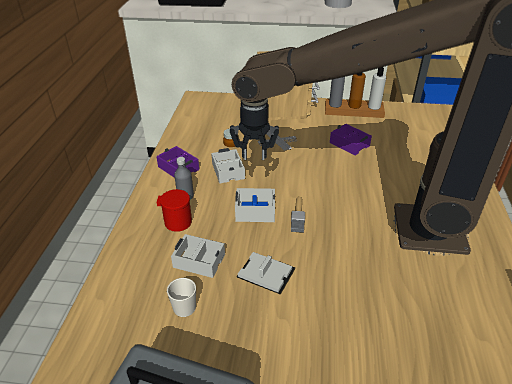

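Request:
arm_command(
  steps=[
    {"hand":0.5,"travel":[0,0,0],"rotation":[0,0.28,0]},
    {"hand":0.5,"travel":[0,0,0],"rotation":[0,0.28,0]},
    {"hand":0.5,"travel":[0,0,0],"rotation":[0,0,0]},
    {"hand":0.5,"travel":[-0.09,0,0.03],"rotation":[0,0,0]},
    {"hand":0.5,"travel":[-0.09,0,0.03],"rotation":[0,0,0]},
    {"hand":0.5,"travel":[-0.09,0,0.03],"rotation":[0,0,0]},
    {"hand":0.5,"travel":[-0.09,0,0.03],"rotation":[0,0,0]},
    {"hand":0.5,"travel":[-0.09,0,0.03],"rotation":[0,0,0]},
    {"hand":0.5,"travel":[-0.09,0,0.03],"rotation":[0,0,0]},
    {"hand":0.5,"travel":[-0.09,0,0.03],"rotation":[0,0,0]},
    {"hand":0.5,"travel":[-0.09,0,0.03],"rotation":[0,0,0]},
    {"hand":0.5,"travel":[-0.05,0,0.02],"rotation":[0,0,0]},
    {"hand":0.5,"travel":[0,0,0],"rotation":[0,0,0]},
    {"hand":0.5,"travel":[0,0,0],"rotation":[0,0,0]},
  ],
)

```text
time: 27.85
eef_pos: [0.6457, 0.2083, 0.2073]
tcp_rot: [-0.463, 0.546, -0.535, 0.448]
contact_force: [-0.3, -0.5, 0.1]
opening: 0.502
```

```bash
python3 - <<'E'
from h import *
status()
I=grab();cv2.imwrite('pics/side11.png',I['side']);cv2.imwrite('pics/top11.png',I['top'])
r=np.radians
fit('tub',I,.5285,-.0095,.0,r(6),lambda p:white(p)|blue(p),pad=5)
fit('tray',I,.659,.2155,.0,r(-11),white,pad=4,cams=('side',))
fit('tray',I,.651,-.2135,.0,r(-66.7),white,pad=3)
plan([.6591,.2152,.12],-11.2)
E
```

```text
t 27.85 p [0.6457 0.2083 0.2073] tilt 1.49 zyaw -9.81 open 0.502 F [-0.3 -0.5  0.1] q [0.16 0.35 1.59 0.   1.23 0.33]
tub ['top', 'side'] [ 0.5288 -0.0108] 5.78 cost 80.4
tub ['top'] [ 0.5291 -0.0118] 6.36 cost 44.0
tub ['side'] [ 0.5281 -0.0069] 5.41 cost 15.4
tray ['side'] [0.6587 0.2165] -10.94 cost 33.9
tray ['top', 'side'] [ 0.6514 -0.2139] -67.27 cost 98.7
tray ['top'] [ 0.6515 -0.2162] -66.45 cost 20.0
tray ['side'] [ 0.6503 -0.2107] -67.45 cost 69.1
rot units [0.047 0.045 0.011] rows>= 1 | travel units after [-0.0317  0.2919  0.039 ] rows>= 2
```

View pics/side11.png

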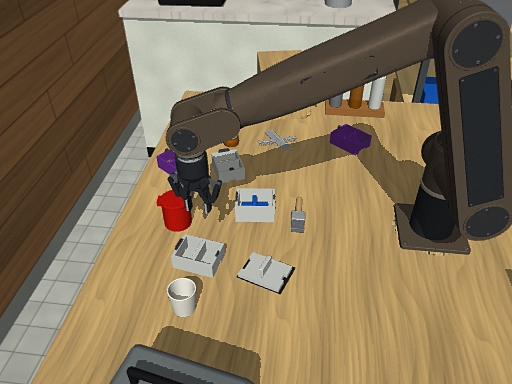

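Request:
arm_command(
  steps=[
    {"hand":0.5,"travel":[0,0,0],"rotation":[0.047,0.045,0.011]},
    {"hand":0.5,"travel":[-0.03,0,0.037],"rotation":[0,0,0]},
    {"hand":0.5,"travel":[0,0,0],"rotation":[0,0,0]},
    {"hand":0.5,"travel":[0,0.09,0],"rotation":[0,0,0]},
    {"hand":0.5,"travel":[0,0.1,0],"rotation":[0,0,0]},
    {"hand":0.5,"travel":[0,0.08,0],"rotation":[0,0,0]},
    {"hand":0.5,"travel":[0,0,0],"rotation":[0,0,0]},
    {"hand":0.5,"travel":[0,0,0],"rotation":[0,0,0]},
  ],
)

```text
time: 28.95
eef_pos: [0.6619, 0.2143, 0.1282]
tcp_rot: [0.446, -0.546, 0.548, -0.45]
contact_force: [0.6, 0.8, 0.4]
opening: 0.503
```

```bash
python3 - <<'E'
from h import *
status()
plan([.6591,.2152,.08],-11.2)
I=grab();cv2.imwrite('pics/side12.png',cv2.resize(I['side'][150:290,140:260],None,fx=5,fy=5,interpolation=2))
E
```

```text
t 28.95 p [0.6619 0.2143 0.1282] tilt 0.42 zyaw -11.36 open 0.503 F [0.6 0.8 0.4] q [ 0.17  0.45  1.61 -0.    1.07  0.37]
rot units [-0.013 -0.005 -0.004] rows>= 1 | travel units after [-0.0011  0.1608 -0.0098] rows>= 1
```

View pics/side12.png

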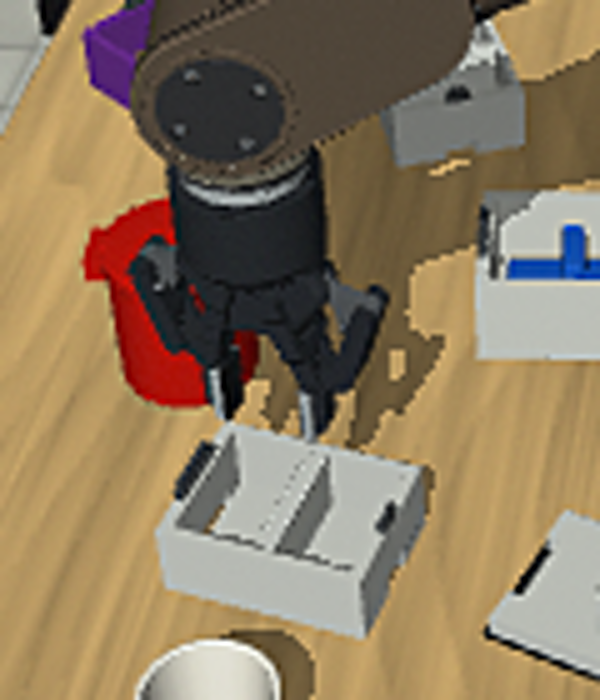

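Request:
arm_command(
  steps=[
    {"hand":0.5,"travel":[-0.001,0.06,-0.009],"rotation":[-0.013,0,-0.004]},
    {"hand":0.5,"travel":[0,0.06,0],"rotation":[0,0,0]},
    {"hand":0.5,"travel":[0,0.03,0],"rotation":[0,0,0]},
    {"hand":0.5,"travel":[0,0,0],"rotation":[0,0,0]},
  ],
)

```text
time: 29.55
eef_pos: [0.6595, 0.2153, 0.0812]
tcp_rot: [0.448, -0.547, 0.547, -0.448]
contact_force: [0.3, 0.3, -0.2]
opening: 0.506
```

```bash
python3 - <<'E'
from h import *
status()
plan([.6591,.2152,.037],-11.2)
I=grab();cv2.imwrite('pics/side13.png',cv2.resize(I['side'][150:290,140:260],None,fx=5,fy=5,interpolation=2))
E
```

```text
t 29.55 p [0.6595 0.2153 0.0812] tilt 0.06 zyaw -11.35 open 0.506 F [ 0.3  0.3 -0.2] q [ 0.17  0.5   1.63 -0.    1.01  0.37]
rot units [-0.002 -0.005 -0.001] rows>= 1 | travel units after [ 0.0007  0.1472 -0.0011] rows>= 1
```

View pics/side13.png

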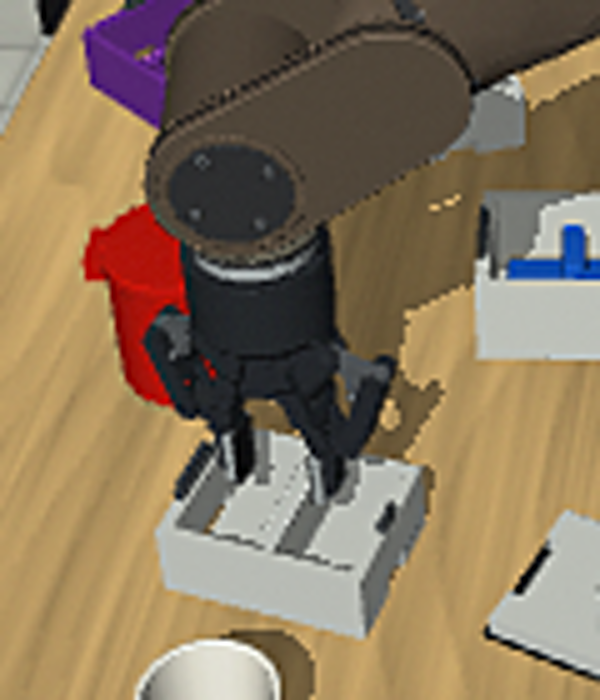

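Request:
arm_command(
  steps=[
    {"hand":0.5,"travel":[0,0.05,0],"rotation":[0,0,0]},
    {"hand":0.5,"travel":[0,0.05,0],"rotation":[0,0,0]},
    {"hand":0.5,"travel":[0,0.035,0],"rotation":[0,0,0]},
    {"hand":0.5,"travel":[0,0,0],"rotation":[0,0,0]},
  ],
)

```text
time: 30.15
eef_pos: [0.6606, 0.2155, 0.0395]
tcp_rot: [0.447, -0.546, 0.548, -0.449]
contact_force: [-0.7, -0.2, -0.1]
opening: 0.499
```

```bash
python3 - <<'E'
from h import *
status()
plan([.6591,.2152,.037],-11.2)
E
```

```text
t 30.15 p [0.6606 0.2155 0.0395] tilt 0.22 zyaw -11.35 open 0.499 F [-0.7 -0.2 -0.1] q [ 0.17  0.56  1.64 -0.    0.94  0.37]
rot units [-0.007 -0.005 -0.002] rows>= 1 | travel units after [ 0.0019  0.0085 -0.0048] rows>= 1
```

Request:
arm_command(
  steps=[
    {"hand":0.5,"travel":[0.001,0.006,-0.004],"rotation":[-0.007,0,-0.002]},
    {"hand":0.0,"travel":[0,0,0],"rotation":[0,0,0]},
    {"hand":0.0,"travel":[0,0,0],"rotation":[0,0,0]},
    {"hand":0.0,"travel":[0,0,0],"rotation":[0,0,0]},
    {"hand":0.0,"travel":[0,0,0],"rotation":[0,0,0]},
    {"hand":0.0,"travel":[0,0,0],"rotation":[0,0,0]},
  ],
  grip_force=70,
)

```text
time: 30.9
eef_pos: [0.6598, 0.2156, 0.0386]
tcp_rot: [0.448, -0.547, 0.547, -0.449]
contact_force: [0.2, -0.5, -0.7]
opening: 0.128
```

```bash
python3 - <<'E'
from h import *
status()
E
```

```text
t 30.9 p [0.6598 0.2156 0.0386] tilt 0.08 zyaw -11.34 open 0.128 F [ 0.2 -0.5 -0.7] q [0.17 0.56 1.64 0.   0.94 0.37]
```

Request:
arm_command(
  steps=[
    {"hand":0.0,"travel":[0,-0.05,0],"rotation":[0,0,0]},
    {"hand":0.0,"travel":[0,-0.12,0],"rotation":[0,0,0]},
    {"hand":0.0,"travel":[0,-0.14,0],"rotation":[0,0,0]},
    {"hand":0.0,"travel":[0,-0.14,0],"rotation":[0,0,0]},
    {"hand":0.0,"travel":[0,-0.05,0],"rotation":[0,0,0]},
    {"hand":0.0,"travel":[0,0,0],"rotation":[0,-0.2,0]},
    {"hand":0.0,"travel":[0,0,0],"rotation":[0,-0.2,0]},
    {"hand":0.0,"travel":[0,0,0],"rotation":[0,-0.17,0]},
    {"hand":0.0,"travel":[0,0,0],"rotation":[0,0,0]},
    {"hand":0.0,"travel":[0,0,0],"rotation":[0,0,0]},
  ],
)

```text
time: 32.15
eef_pos: [0.6573, 0.215, 0.193]
tcp_rot: [0.527, -0.473, 0.471, -0.525]
contact_force: [1.3, 0.1, -1.1]
opening: 0.13
```

```bash
python3 - <<'E'
from h import *
status()
plan([.5285,-.0095,.18],6)
I=grab();cv2.imwrite('pics/side14.png',I['side'])
E
```

```text
t 32.15 p [0.6573 0.215  0.193 ] tilt 0.23 zyaw 6.17 open 0.13 F [ 1.3  0.1 -1.1] q [0.17 0.38 1.58 0.   1.19 0.06]
rot units [ 0.008  0.006 -0.   ] rows>= 1 | travel units after [ 0.6995  0.0433 -0.5052] rows>= 5
```

View pics/side14.png

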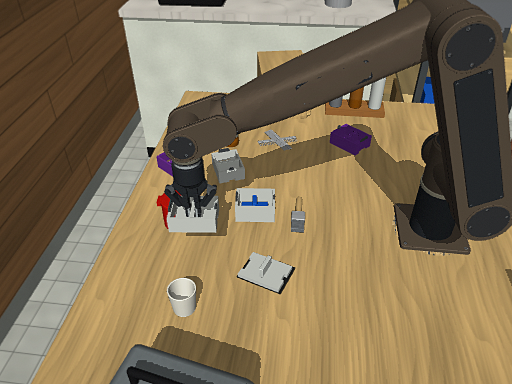

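Request:
arm_command(
  steps=[
    {"hand":0.0,"travel":[0.07,0,-0.05],"rotation":[0,0,0]},
    {"hand":0.0,"travel":[0.08,0,-0.058],"rotation":[0,0,0]},
    {"hand":0.0,"travel":[0.08,0,-0.058],"rotation":[0,0,0]},
    {"hand":0.0,"travel":[0.08,0,-0.058],"rotation":[0,0,0]},
    {"hand":0.0,"travel":[0.08,0,-0.058],"rotation":[0,0,0]},
    {"hand":0.0,"travel":[0.08,0,-0.058],"rotation":[0,0,0]},
    {"hand":0.0,"travel":[0.08,0,-0.058],"rotation":[0,0,0]},
    {"hand":0.0,"travel":[0.08,0,-0.058],"rotation":[0,0,0]},
    {"hand":0.0,"travel":[0.03,0,-0.02],"rotation":[0,0,0]},
    {"hand":0.0,"travel":[0,0,0],"rotation":[0,0,0]},
    {"hand":0.0,"travel":[0,0,0],"rotation":[0,0,0]},
  ],
)

```text
time: 33.62
eef_pos: [0.5336, -0.0021, 0.1942]
tcp_rot: [0.525, -0.474, 0.474, -0.525]
contact_force: [-0.3, -0.0, -1.5]
opening: 0.128
```

```bash
python3 - <<'E'
from h import *
status()
plan([.5285,-.0095,.15],6)
I=grab();cv2.imwrite('pics/side15.png',cv2.resize(I['side'][100:260,180:330],None,fx=4,fy=4,interpolation=2))
E
```

```text
t 33.62 p [ 0.5336 -0.0021  0.1942] tilt 0.02 zyaw 5.9 open 0.128 F [-0.3 -0.  -1.5] q [-0.19  0.04  1.98 -0.    1.13 -0.3 ]
rot units [ 0.001 -0.003 -0.   ] rows>= 1 | travel units after [ 0.0229  0.1473 -0.0194] rows>= 1
```

View pics/side15.png

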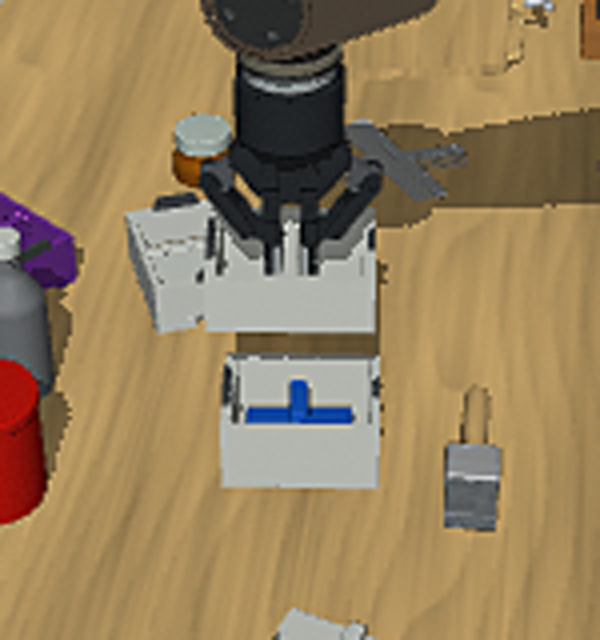

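Request:
arm_command(
  steps=[
    {"hand":0.0,"travel":[0.022,0,-0.019],"rotation":[0,0,0]},
    {"hand":0.0,"travel":[0,0,0],"rotation":[0,0,0]},
    {"hand":0.0,"travel":[0,0.1,0],"rotation":[0,0,0]},
    {"hand":0.0,"travel":[0,0.08,0],"rotation":[0,0,0]},
    {"hand":0.0,"travel":[0,0.04,0],"rotation":[0,0,0]},
    {"hand":0.0,"travel":[0,0,0],"rotation":[0,0,0]},
  ],
)

```text
time: 34.48
eef_pos: [0.5297, -0.0087, 0.1276]
tcp_rot: [-0.525, 0.472, -0.474, 0.526]
contact_force: [-0.7, 0.3, -1.2]
opening: 0.132
```

```bash
python3 - <<'E'
from h import *
status()
plan([.5285,-.0095,.125],6)
I=grab();cv2.imwrite('pics/side16.png',cv2.resize(I['side'][120:240,200:320],None,fx=5,fy=5,interpolation=2))
E
```

```text
t 34.48 p [ 0.5297 -0.0087  0.1276] tilt 0.14 zyaw 6.03 open 0.132 F [-0.7  0.3 -1.2] q [-0.21  0.11  2.03  0.    0.99 -0.31]
rot units [-0.004  0.001  0.001] rows>= 1 | travel units after [ 0.0024  0.0086 -0.0044] rows>= 1
```

View pics/side16.png

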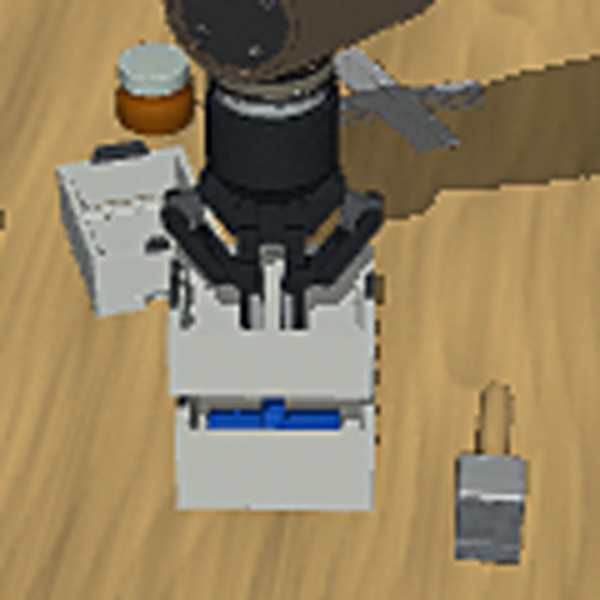

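```bash
cat >> h.py <<'E'
def edges(img,rows,c0,c1):
    """leftmost/rightmost subpixel white->wood edge by saturation in rows"""
    s=cv2.cvtColor(img,cv2.COLOR_BGR2HSV)[...,1].astype(float)
    out=[]
    for r in rows:
        l=s[r,c0:c1+1]; w=l<45; m=(len(w))//2
        # walk from the middle
        i=m
        while i>0 and l[i]<60:i-=1
        j=m
        while j<len(l)-1 and l[j]<60:j+=1
        L=c0+i+(l[i]-60)/(l[i]-l[i+1]); Rr=c0+j-1+(60-l[j-1])/(l[j]-l[j-1])
        out.append((L,Rr))
    return np.array(out)
def frontcmp(name,pose,img,zs,c0=215,c1=295,n='side'):
    """edge residuals (px) of +y face at heights zs (m above underside)"""
    e=[]
    for z in zs:
        q=proj(n,T(np.array([[60,45,z*1000],[-60,45,z*1000]])/1000,*pose))
        row=int(round(q[:,1].mean()))
        E=edges(img,[row],c0,c1)[0]
        # model line columns at that row: interpolate between z+-5mm
        a=proj(n,T(np.array([[60,45,z*1000-8],[60,45,z*1000+8],[-60,45,z*1000-8],[-60,45,z*1000+8]])/1000,*pose))
        ml=np.interp(row,[a[1,1],a[0,1]],[a[1,0],a[0,0]]); mr=np.interp(row,[a[3,1],a[2,1]],[a[3,0],a[2,0]])
        e.append((row,round(E[0]-ml,2),round(E[1]-mr,2)))
    return e
E
python3 - <<'E'
from h import *
s,p,R=tcp()
I=grab();im=I['side']
print(frontcmp('tub',(.5285,-.0092,0,np.radians(6)),im,[.01,.02,.03,.04]))
print(frontcmp('tray',(p[0],p[1],p[2]-.0386,np.radians(6)),im,[.01,.02,.03]))
# bottom edge rows
g=cv2.cvtColor(im,cv2.COLOR_BGR2GRAY)
for c in (242,250,258,266): print(c,g[190:205,c],g[216:226,c])
for nm,po,z in(('tub0',(.5285,-.0092,0,np.radians(6)),0),('tray',(p[0],p[1],p[2]-.0386,np.radians(6)),0)):
    print(nm,proj('side',T(np.array([[60,45,0],[-60,45,0]])/1000,*po)).round(2))
E
```

```text
[(219, np.float64(-0.3), np.float64(-0.12)), (216, np.float64(-0.49), np.float64(-0.18)), (214, np.float64(-0.37), np.float64(-0.22)), (211, np.float64(-0.3), np.float64(-0.28))]
[(196, np.float64(-0.5), np.float64(-0.08)), (193, np.float64(-0.38), np.float64(-0.05)), (191, np.float64(-0.62), np.float64(-0.2))]
242 [181 180 181 181 180 181 181 184 192 102 116  86  25  60  52] [181 181 180 181 182 177 152 145 146 145]
250 [181 181 180 179 181 181 181 183 193 104 117  93  29  67  62] [181 180 180 180 184 189 135 142 143 146]
258 [181 181 180 180 180 180 181 183 190 128 115  92  28  71  65] [181 181 180 181 182 189 131 139 139 139]
266 [181 181 181 181 180 181 182 183 190 126 115  90  26  65  61] [180 181 180 180 182 186 150 144 147 147]
tub0 [[235.29 220.83]
 [274.38 221.31]]
tray [[233.55 198.3 ]
 [274.29 198.73]]
```

Request:
arm_command(
  steps=[
    {"hand":0.0,"travel":[-0.001,0.02,-0.004],"rotation":[-0.004,0,0.001]},
    {"hand":0.0,"travel":[0,0,0],"rotation":[0,0,0]},
    {"hand":0.0,"travel":[0,0,0],"rotation":[0,0,0]},
  ],
)

```text
time: 35.05
eef_pos: [0.5307, -0.0089, 0.1248]
tcp_rot: [-0.524, 0.471, -0.475, 0.527]
contact_force: [-0.2, -0.7, -2.3]
opening: 0.124
```

```bash
python3 - <<'E'
from h import *
status()
plan([.5285,-.0078,.11],6)
E
```

```text
t 35.05 p [ 0.5307 -0.0089  0.1248] tilt 0.42 zyaw 6.03 open 0.124 F [-0.2 -0.7 -2.3] q [-0.21  0.12  2.03 -0.    0.98 -0.31]
rot units [-0.013  0.001  0.004] rows>= 1 | travel units after [-0.0045  0.0493 -0.007 ] rows>= 1
```

Request:
arm_command(
  steps=[
    {"hand":0.0,"travel":[-0.0045,0.02,-0.009],"rotation":[-0.015,0,0.004]},
    {"hand":0.0,"travel":[0,0,0],"rotation":[0,0,0]},
    {"hand":0.0,"travel":[0,0,0],"rotation":[0,0,0]},
  ],
)

```text
time: 35.42
eef_pos: [0.5277, -0.0078, 0.1183]
tcp_rot: [0.526, -0.473, 0.473, -0.525]
contact_force: [0.4, -0.5, -2.0]
opening: 0.127
```

```bash
python3 - <<'E'
from h import *
status()
plan([.5285,-.0078,.11],6)
E
```

```text
t 35.42 p [ 0.5277 -0.0078  0.1183] tilt 0.09 zyaw 6.03 open 0.127 F [ 0.4 -0.5 -2. ] q [-0.21  0.13  2.04 -0.    0.98 -0.31]
rot units [ 0.003  0.001 -0.   ] rows>= 1 | travel units after [0.0003 0.0278 0.0027] rows>= 1
```

Good alignment; continue lowering (seated expected at TCP z ≈ 0.0986).

Request:
arm_command(
  steps=[
    {"hand":0.0,"travel":[0,0.028,0.0015],"rotation":[0,0,0]},
    {"hand":0.0,"travel":[0,0,0],"rotation":[0,0,0]},
    {"hand":0.0,"travel":[0,0,0],"rotation":[0,0,0]},
  ],
)

```text
time: 35.8
eef_pos: [0.5281, -0.0077, 0.1092]
tcp_rot: [0.526, -0.473, 0.473, -0.525]
contact_force: [0.5, 0.1, -1.7]
opening: 0.126
```

```bash
python3 - <<'E'
from h import *
status()
plan([.5285,-.0078,.0986],6)
s,p,R=tcp()
I=grab();im=I['side']
cv2.imwrite('pics/side17.png',cv2.resize(im[120:240,200:320],None,fx=5,fy=5,interpolation=2))
print(frontcmp('tub',(.5285,-.0092,0,np.radians(6)),im,[.01,.02,.03,.04]))
print(frontcmp('tray',(p[0],p[1],p[2]-.0386,np.radians(6)),im,[.01,.02,.03]))
g=cv2.cvtColor(im,cv2.COLOR_BGR2GRAY)
q=proj('side',T(np.array([[60,45,0],[-60,45,0]])/1000,p[0],p[1],p[2]-.0386,np.radians(6)));print(q)
r=int(q[0,1])
for c in (242,250,258,266): print(c,g[r-4:r+6,c],r-4)
E
```

```text
t 35.8 p [ 0.5281 -0.0077  0.1092] tilt 0.1 zyaw 6.03 open 0.126 F [ 0.5  0.1 -1.7] q [-0.21  0.14  2.04 -0.    0.96 -0.31]
rot units [ 0.003  0.001 -0.   ] rows>= 1 | travel units after [0.0004 0.0352 0.0013] rows>= 1
[(219, np.float64(-0.32), np.float64(-0.12)), (216, np.float64(-0.48), np.float64(-0.18)), (214, np.float64(-0.37), np.float64(-0.22)), (211, np.float64(-0.29), np.float64(-0.29))]
[(201, np.float64(-0.09), np.float64(-0.47)), (199, np.float64(0.03), np.float64(0.04)), (196, np.float64(-0.29), np.float64(-0.13))]
[[234.57122969 203.71541071]
 [274.97562648 204.16243609]]
242 [181 180 180 184 191  98  47 193 184 182] 199
250 [181 181 181 182 189 149  42 193 185 181] 199
258 [181 180 180 182 189 153  10 197 184 180] 199
266 [180 180 181 181 189 152   8 198 184 181] 199
```

View pics/side17.png

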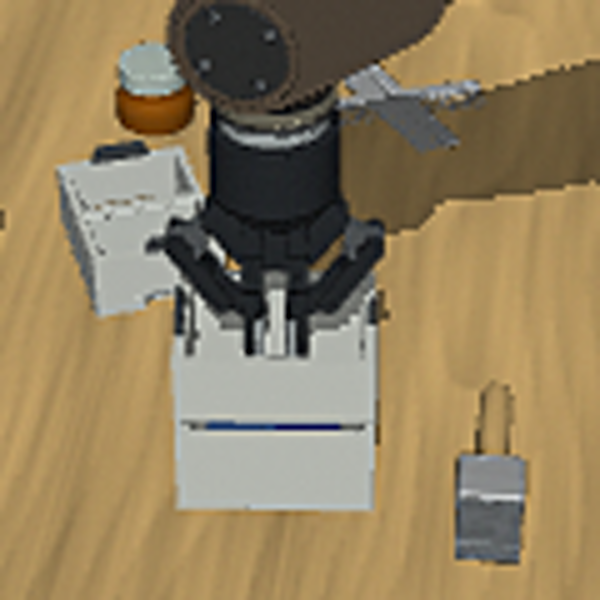

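Aligned nicely. Press down to seat.

Request:
arm_command(
  steps=[
    {"hand":0.0,"travel":[0,0.018,0.001],"rotation":[0,0,0]},
    {"hand":0.0,"travel":[0,0,0],"rotation":[0,0,0]},
    {"hand":0.0,"travel":[0,0.018,0],"rotation":[0,0,0]},
    {"hand":0.0,"travel":[0,0,0],"rotation":[0,0,0]},
  ],
)

```text
time: 36.4
eef_pos: [0.5291, -0.0079, 0.0985]
tcp_rot: [0.526, -0.473, 0.473, -0.526]
contact_force: [0.8, 0.5, -0.7]
opening: 0.128
```

```bash
python3 - <<'E'
from h import *
status()
plan([.5285,-.0078,.0986],6)
E
```

```text
t 36.4 p [ 0.5291 -0.0079  0.0985] tilt 0.03 zyaw 6.03 open 0.128 F [ 0.8  0.5 -0.7] q [-0.21  0.16  2.04 -0.    0.94 -0.31]
rot units [-0.     0.001  0.001] rows>= 1 | travel units after [-0.0005 -0.0002 -0.002 ] rows>= 1
```

Went down freely to 0.0985, the seated height. Release, rise and check.

Request:
arm_command(
  steps=[
    {"hand":0.0,"travel":[0,0.004,0],"rotation":[0,0,0]},
    {"hand":0.2,"travel":[0,0,0],"rotation":[0,0,0]},
    {"hand":0.4,"travel":[0,0,0],"rotation":[0,0,0]},
    {"hand":0.4,"travel":[0,0,0],"rotation":[0,0,0]},
    {"hand":0.4,"travel":[0,-0.03,0],"rotation":[0,0,0]},
    {"hand":0.4,"travel":[0,-0.1,0],"rotation":[0,0,0]},
    {"hand":0.4,"travel":[0,-0.15,0],"rotation":[0,0,0]},
    {"hand":0.4,"travel":[0,-0.15,0],"rotation":[0,0,0]},
    {"hand":0.5,"travel":[0,-0.1,0],"rotation":[0,0,0]},
    {"hand":0.5,"travel":[0,0,0],"rotation":[0,0.33,0]},
    {"hand":0.5,"travel":[0,0,0],"rotation":[0,0.33,0]},
    {"hand":0.5,"travel":[0,0,0],"rotation":[0,0.33,0]},
    {"hand":0.5,"travel":[0,0,0],"rotation":[0,0.33,0]},
    {"hand":0.5,"travel":[0,0,0],"rotation":[0,0.33,0]},
    {"hand":0.5,"travel":[0,0,0],"rotation":[0,0.33,0]},
    {"hand":0.5,"travel":[0,0,0],"rotation":[0,0.33,0]},
    {"hand":0.5,"travel":[0,0,0],"rotation":[0,0,0]},
    {"hand":0.5,"travel":[0,0,0],"rotation":[0,0,0]},
  ],
)

```text
time: 38.65
eef_pos: [0.5295, -0.0077, 0.2713]
tcp_rot: [0.148, -0.689, 0.692, -0.154]
contact_force: [0.1, 1.0, 0.3]
opening: 0.499
```

```bash
python3 - <<'E'
from h import *
status()
plan([.651,-.2135,.25],-66.9)
I=grab();cv2.imwrite('pics/side18.png',I['side']);cv2.imwrite('pics/side18z.png',cv2.resize(I['side'][150:250,210:310],None,fx=6,fy=6,interpolation=2))
fit('tray',I,.651,-.2135,.0,np.radians(-66.7),white,pad=3)
E
```

```text
t 38.65 p [ 0.5295 -0.0077  0.2713] tilt 0.53 zyaw -65.3 open 0.499 F [0.1 1.  0.3] q [-0.21 -0.05  1.92 -0.    1.26  0.93]
rot units [-0.011  0.053 -0.014] rows>= 1 | travel units after [-0.1033  0.0709  0.7898] rows>= 4
tray ['top', 'side'] [ 0.6511 -0.2138] -67.09 cost 97.8
tray ['top'] [ 0.6515 -0.2166] -66.47 cost 14.9
tray ['side'] [ 0.6497 -0.2083] -67.27 cost 68.5
```

View pics/side18z.png

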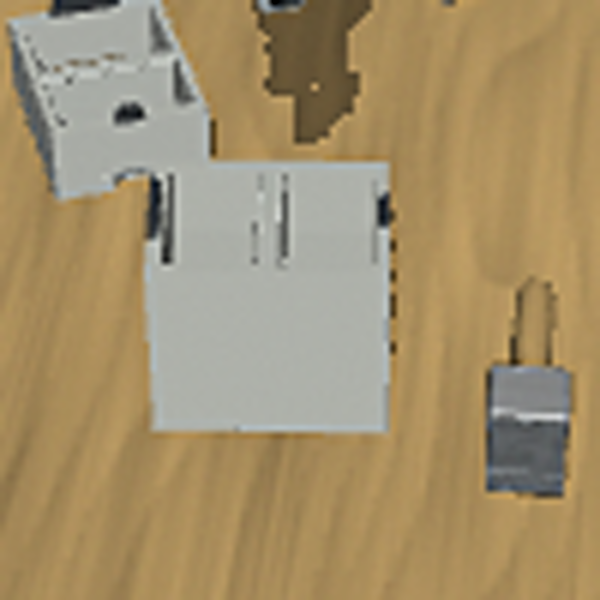

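View pics/side18.png

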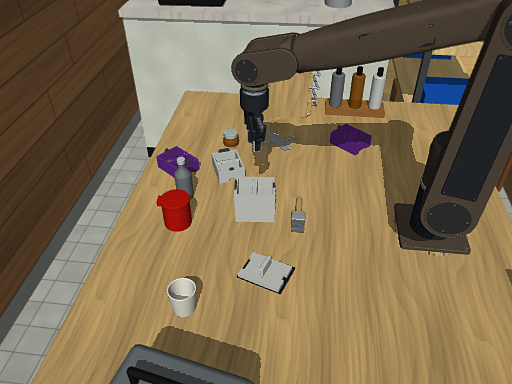

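Request:
arm_command(
  steps=[
    {"hand":0.5,"travel":[0,0,0],"rotation":[-0.011,0.053,-0.014]},
    {"hand":0.5,"travel":[-0.01,0.007,0.08],"rotation":[0,0,0]},
    {"hand":0.5,"travel":[-0.013,0.01,0.1],"rotation":[0,0,0]},
    {"hand":0.5,"travel":[-0.013,0.01,0.1],"rotation":[0,0,0]},
    {"hand":0.5,"travel":[-0.013,0.01,0.1],"rotation":[0,0,0]},
    {"hand":0.5,"travel":[-0.013,0.01,0.1],"rotation":[0,0,0]},
    {"hand":0.5,"travel":[-0.013,0.01,0.1],"rotation":[0,0,0]},
    {"hand":0.5,"travel":[-0.013,0.01,0.1],"rotation":[0,0,0]},
    {"hand":0.5,"travel":[-0.01,0,0.08],"rotation":[0,0,0]},
    {"hand":0.5,"travel":[0,0,0],"rotation":[0,0,0]},
    {"hand":0.5,"travel":[0,0,0],"rotation":[0,0,0]},
  ],
)

```text
time: 40.12
eef_pos: [0.6518, -0.2235, 0.2461]
tcp_rot: [0.141, -0.693, 0.693, -0.139]
contact_force: [-0.1, -0.3, 0.3]
opening: 0.497
```

```bash
python3 - <<'E'
from h import *
status()
plan([.651,-.2135,.13],-66.9)
I=grab();cv2.imwrite('pics/side19.png',I['side'])
fit('tray',I,.651,-.2135,.0,np.radians(-66.7),white,pad=3,cams=('side',))
E
```

```text
t 40.12 p [ 0.6518 -0.2235  0.2461] tilt 0.19 zyaw -67.13 open 0.497 F [-0.1 -0.3  0.3] q [-0.48  0.33  1.55 -0.    1.27  0.7 ]
rot units [ 0.    -0.008  0.006] rows>= 1 | travel units after [-0.0106  0.387  -0.0317] rows>= 2
tray ['side'] [ 0.6501 -0.2093] -67.49 cost 68.7
```

Request:
arm_command(
  steps=[
    {"hand":0.5,"travel":[-0.01,0,-0.031],"rotation":[0,0,0.006]},
    {"hand":0.5,"travel":[0,0,0],"rotation":[0,0,0]},
    {"hand":0.5,"travel":[0,0.1,0],"rotation":[0,0,0]},
    {"hand":0.5,"travel":[0,0.12,0],"rotation":[0,0,0]},
    {"hand":0.5,"travel":[0,0.12,0],"rotation":[0,0,0]},
    {"hand":0.5,"travel":[0,0.05,0],"rotation":[0,0,0]},
    {"hand":0.5,"travel":[0,0,0],"rotation":[0,0,0]},
    {"hand":0.5,"travel":[0,0,0],"rotation":[0,0,0]},
  ],
)

```text
time: 41.22
eef_pos: [0.6533, -0.2092, 0.1328]
tcp_rot: [0.14, -0.69, 0.695, -0.145]
contact_force: [0.3, 0.2, 0.5]
opening: 0.5
```

```bash
python3 - <<'E'
from h import *
status()
plan([.651,-.2135,.08],-66.9)
I=grab();cv2.imwrite('pics/side20.png',cv2.resize(I['side'][90:210,180:300],None,fx=5,fy=5,interpolation=2))
E
```

```text
t 41.23 p [ 0.6533 -0.2092  0.1328] tilt 0.58 zyaw -66.76 open 0.5 F [0.3 0.2 0.5] q [-0.46  0.42  1.64  0.    1.07  0.71]
rot units [-0.014  0.005 -0.013] rows>= 1 | travel units after [0.0126 0.176  0.0103] rows>= 1
```

View pics/side20.png

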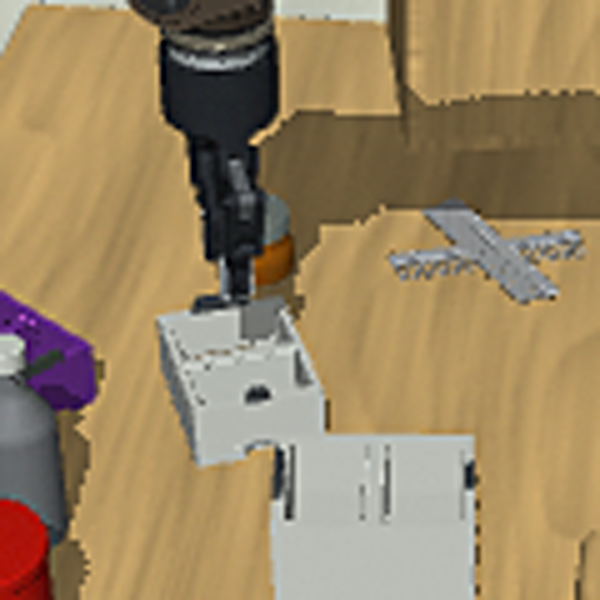

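Request:
arm_command(
  steps=[
    {"hand":0.5,"travel":[0.012,0.05,0.01],"rotation":[-0.014,0,-0.013]},
    {"hand":0.5,"travel":[0,0,0],"rotation":[0,0,0]},
    {"hand":0.5,"travel":[0,0.06,0],"rotation":[0,0,0]},
    {"hand":0.5,"travel":[0,0.05,0],"rotation":[0,0,0]},
    {"hand":0.5,"travel":[0,0,0],"rotation":[0,0,0]},
    {"hand":0.5,"travel":[0,0,0],"rotation":[0,0,0]},
  ],
)

```text
time: 42.08
eef_pos: [0.6516, -0.2143, 0.0825]
tcp_rot: [0.142, -0.692, 0.693, -0.143]
contact_force: [1.2, -0.2, 0.5]
opening: 0.498
```

```bash
python3 - <<'E'
from h import *
status()
plan([.651,-.2135,.037],-66.9)
I=grab();cv2.imwrite('pics/side21.png',cv2.resize(I['side'][90:210,180:300],None,fx=5,fy=5,interpolation=2))
E
```

```text
t 42.08 p [ 0.6516 -0.2143  0.0825] tilt 0.07 zyaw -66.78 open 0.498 F [ 1.2 -0.2  0.5] q [-0.47  0.49  1.65 -0.    1.    0.7 ]
rot units [-0.002  0.004 -0.001] rows>= 1 | travel units after [ 0.0007  0.1517 -0.0031] rows>= 1
```

View pics/side21.png

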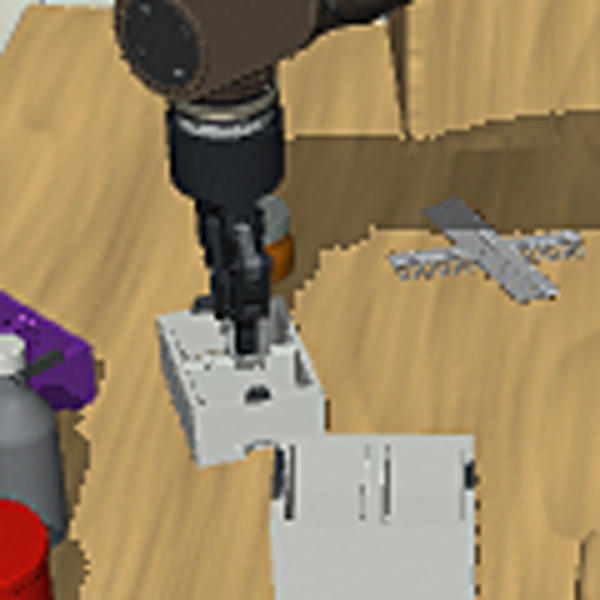

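Request:
arm_command(
  steps=[
    {"hand":0.5,"travel":[0,0.05,-0.002],"rotation":[0,0,0]},
    {"hand":0.5,"travel":[0,0.05,0],"rotation":[0,0,0]},
    {"hand":0.5,"travel":[0,0.04,0],"rotation":[0,0,0]},
    {"hand":0.5,"travel":[0,0,0],"rotation":[0,0,0]},
    {"hand":0.5,"travel":[0,0,0],"rotation":[0,0,0]},
  ],
)

```text
time: 42.8
eef_pos: [0.6514, -0.2137, 0.0378]
tcp_rot: [0.142, -0.692, 0.693, -0.143]
contact_force: [0.4, -0.6, -0.2]
opening: 0.502
```

```bash
python3 - <<'E'
from h import *
status()
plan([.651,-.2135,.037],-66.9)
E
```

```text
t 42.8 p [ 0.6514 -0.2137  0.0378] tilt 0.09 zyaw -66.77 open 0.502 F [ 0.4 -0.6 -0.2] q [-0.46  0.55  1.66 -0.    0.93  0.7 ]
rot units [-0.002  0.004 -0.001] rows>= 1 | travel units after [ 0.001   0.0026 -0.0011] rows>= 1
```

Request:
arm_command(
  steps=[
    {"hand":0.0,"travel":[0,0,0],"rotation":[0,0,0]},
    {"hand":0.0,"travel":[0,0,0],"rotation":[0,0,0]},
    {"hand":0.0,"travel":[0,0,0],"rotation":[0,0,0]},
    {"hand":0.0,"travel":[0,0,0],"rotation":[0,0,0]},
    {"hand":0.0,"travel":[0,0,0],"rotation":[0,0,0]},
  ],
)

```text
time: 43.42
eef_pos: [0.6519, -0.214, 0.0388]
tcp_rot: [0.141, -0.692, 0.693, -0.143]
contact_force: [1.3, 0.1, -0.8]
opening: 0.128
```

```bash
python3 - <<'E'
from h import *
status()
E
```

```text
t 43.42 p [ 0.6519 -0.214   0.0388] tilt 0.19 zyaw -66.77 open 0.128 F [ 1.3  0.1 -0.8] q [-0.46  0.54  1.66 -0.    0.93  0.7 ]
```

Request:
arm_command(
  steps=[
    {"hand":0.0,"travel":[0,-0.05,0],"rotation":[0,0,0]},
    {"hand":0.0,"travel":[0,-0.12,0],"rotation":[0,0,0]},
    {"hand":0.0,"travel":[0,-0.14,0],"rotation":[0,0,0]},
    {"hand":0.0,"travel":[0,-0.14,0],"rotation":[0,0,0]},
    {"hand":0.0,"travel":[0,-0.14,0],"rotation":[0,0,0]},
    {"hand":0.0,"travel":[0,-0.05,0],"rotation":[0,0,0]},
    {"hand":0.0,"travel":[0,0,0],"rotation":[0,-0.2,0]},
    {"hand":0.0,"travel":[0,0,0],"rotation":[0,-0.3,0]},
    {"hand":0.0,"travel":[0,0,0],"rotation":[0,-0.3,0]},
    {"hand":0.0,"travel":[0,0,0],"rotation":[0,-0.3,0]},
    {"hand":0.0,"travel":[0,0,0],"rotation":[0,-0.3,0]},
    {"hand":0.0,"travel":[0,0,0],"rotation":[0,-0.3,0]},
    {"hand":0.0,"travel":[0,0,0],"rotation":[0,-0.3,0]},
    {"hand":0.0,"travel":[0,0,0],"rotation":[0,-0.3,0]},
    {"hand":0.0,"travel":[0,0,0],"rotation":[0,-0.1,0]},
    {"hand":0.0,"travel":[0,0,0],"rotation":[0,0,0]},
    {"hand":0.0,"travel":[0,0,0],"rotation":[0,0,0]},
  ],
)

```text
time: 45.55
eef_pos: [0.6428, -0.2091, 0.2235]
tcp_rot: [0.534, -0.475, 0.457, -0.529]
contact_force: [-0.6, -0.1, -2.7]
opening: 0.128
```

```bash
python3 - <<'E'
from h import *
status()
plan([.5285,-.0078,.25],6)
I=grab();cv2.imwrite('pics/side22.png',I['side'])
E
```

```text
t 45.55 p [ 0.6428 -0.2091  0.2235] tilt 1.52 zyaw 7.6 open 0.128 F [-0.6 -0.1 -2.7] q [-0.46  0.33  1.59 -0.    1.25 -0.6 ]
rot units [ 0.043  0.053 -0.027] rows>= 1 | travel units after [-0.7071 -0.0884 -0.3086] rows>= 4
```

View pics/side22.png

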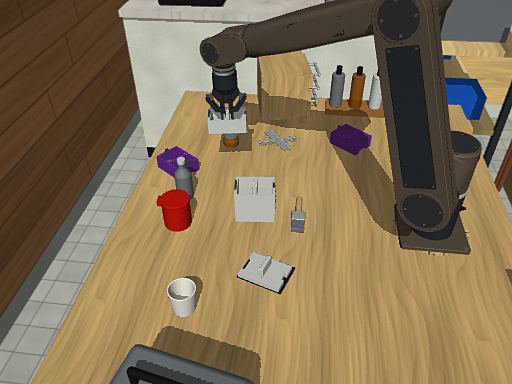

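Request:
arm_command(
  steps=[
    {"hand":0.0,"travel":[0,0,0],"rotation":[0.043,0.05,-0.027]},
    {"hand":0.0,"travel":[-0.06,0,-0.026],"rotation":[0,0,0]},
    {"hand":0.0,"travel":[-0.09,0,-0.039],"rotation":[0,0,0]},
    {"hand":0.0,"travel":[-0.09,0,-0.039],"rotation":[0,0,0]},
    {"hand":0.0,"travel":[-0.09,0,-0.039],"rotation":[0,0,0]},
    {"hand":0.0,"travel":[-0.09,0,-0.039],"rotation":[0,0,0]},
    {"hand":0.0,"travel":[-0.09,0,-0.039],"rotation":[0,0,0]},
    {"hand":0.0,"travel":[-0.09,0,-0.039],"rotation":[0,0,0]},
    {"hand":0.0,"travel":[-0.06,0,-0.026],"rotation":[0,0,0]},
    {"hand":0.0,"travel":[-0.02,0,-0.01],"rotation":[0,0,0]},
    {"hand":0.0,"travel":[0,0,0],"rotation":[0,0,0]},
    {"hand":0.0,"travel":[0,0,0],"rotation":[0,0,0]},
  ],
)

```text
time: 47.15
eef_pos: [0.5313, -0.0106, 0.225]
tcp_rot: [-0.52, 0.471, -0.481, 0.525]
contact_force: [-0.0, 0.4, -2.6]
opening: 0.125
```

```bash
python3 - <<'E'
from h import *
status()
plan([.5285,-.0078,.172],6)
I=grab();cv2.imwrite('pics/side23.png',I['side'])
E
```

```text
t 47.15 p [ 0.5313 -0.0106  0.225 ] tilt 0.93 zyaw 5.33 open 0.125 F [-0.   0.4 -2.6] q [-0.21 -0.01  1.97 -0.    1.17 -0.3 ]
rot units [-0.028 -0.023  0.013] rows>= 1 | travel units after [-0.0101  0.1766 -0.0082] rows>= 1
```

Request:
arm_command(
  steps=[
    {"hand":0.0,"travel":[-0.01,0,-0.008],"rotation":[-0.028,-0.023,0.013]},
    {"hand":0.0,"travel":[0,0,0],"rotation":[0,0,0]},
    {"hand":0.0,"travel":[0,0.07,0],"rotation":[0,0,0]},
    {"hand":0.0,"travel":[0,0.07,0],"rotation":[0,0,0]},
    {"hand":0.0,"travel":[0,0.03,0],"rotation":[0,0,0]},
    {"hand":0.0,"travel":[0,0,0],"rotation":[0,0,0]},
    {"hand":0.0,"travel":[0,0,0],"rotation":[0,0,0]},
  ],
)

```text
time: 48.12
eef_pos: [0.5303, -0.0092, 0.1741]
tcp_rot: [-0.525, 0.473, -0.474, 0.526]
contact_force: [0.9, -0.2, -1.6]
opening: 0.131
```

```bash
python3 - <<'E'
from h import *
status()
plan([.5285,-.0078,.168],6)
E
```

```text
t 48.12 p [ 0.5303 -0.0092  0.1741] tilt 0.09 zyaw 5.95 open 0.131 F [ 0.9 -0.2 -1.6] q [-0.21  0.05  2.   -0.    1.09 -0.31]
rot units [-0.003 -0.002  0.001] rows>= 1 | travel units after [-0.0053  0.0203 -0.0054] rows>= 1
```

```bash
python3 - <<'E'
from h import *
s,p,R=tcp()
I=grab();im=I['side']
cv2.imwrite('pics/side24.png',cv2.resize(im[110:230,200:320],None,fx=5,fy=5,interpolation=2))
a=np.arctan2(R[1,2],R[0,2])
print(frontcmp('tray',(p[0],p[1],p[2]-.0386,a),im,[.01,.02,.03]))
print(frontcmp('tray',(.5285,-.0078,.06,a),im,[.01,.02,.03]))
g=cv2.cvtColor(im,cv2.COLOR_BGR2GRAY)
q=proj('side',T(np.array([[60,45,0],[-60,45,0],[60,46,0]])/1000,p[0],p[1],p[2]-.0386,a));print(q)
r=int(q[0,1])
for c in (238,242,250,258,266,270): print(c,g[r-4:r+6,c],r-4)
E
```

```text
[(184, np.float64(-0.43), np.float64(-0.51)), (181, np.float64(-0.33), np.float64(-0.61)), (178, np.float64(-0.21), np.float64(-0.4))]
[(204, np.float64(-0.52), np.float64(-0.44)), (201, np.float64(-0.71), np.float64(-0.58)), (199, np.float64(-0.6), np.float64(-0.67))]
[[233.14411456 186.22857583]
 [274.76220443 186.65762365]
 [233.12329496 186.44399889]]
238 [180 179 180 182 193 100  83  83  79 101] 182
242 [180 179 180 182 189 125 102 104 103  93] 182
250 [180 179 181 182 190 125 105 104 103  93] 182
258 [180 179 179 182 190 127 105 105 103  96] 182
266 [179 181 180 181 186 148 103 103 102  93] 182
270 [179 180 179 181 187 147 102 102 100  92] 182
```

View pics/side24.png

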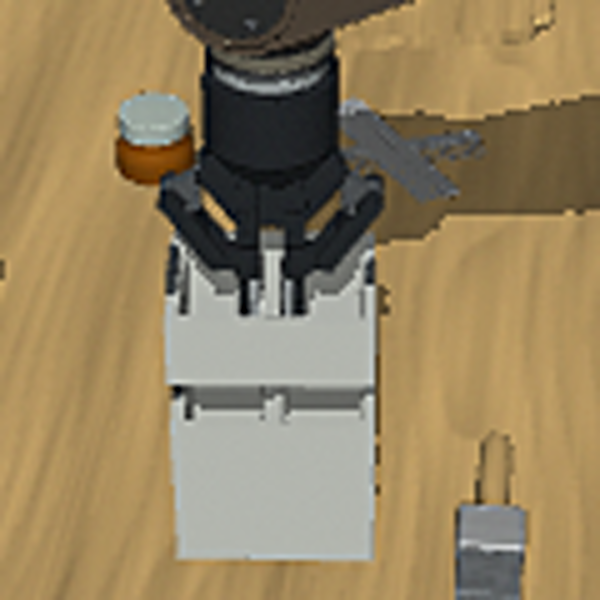

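Request:
arm_command(
  steps=[
    {"hand":0.0,"travel":[-0.005,0.022,-0.006],"rotation":[-0.004,0,0.001]},
    {"hand":0.0,"travel":[0,0,0],"rotation":[0,0,0]},
    {"hand":0.0,"travel":[0,0,0],"rotation":[0,0,0]},
  ],
)

```text
time: 48.6
eef_pos: [0.5287, -0.0078, 0.1683]
tcp_rot: [-0.525, 0.473, -0.474, 0.526]
contact_force: [-0.3, 0.0, -1.8]
opening: 0.128
```

```bash
python3 - <<'E'
from h import *
status()
plan([.5289,-.0078,.155],6)
E
```

```text
t 48.6 p [ 0.5287 -0.0078  0.1683] tilt 0.09 zyaw 5.96 open 0.128 F [-0.3  0.  -1.8] q [-0.21  0.06  2.01 -0.    1.07 -0.31]
rot units [-0.003 -0.001  0.001] rows>= 1 | travel units after [-0.0001  0.0442  0.0006] rows>= 1
```

Request:
arm_command(
  steps=[
    {"hand":0.0,"travel":[0,0.04,0],"rotation":[-0.003,0,0.001]},
    {"hand":0.0,"travel":[0,0,0],"rotation":[0,0,0]},
    {"hand":0.0,"travel":[0,0,0],"rotation":[0,0,0]},
  ],
)

```text
time: 48.98
eef_pos: [0.5287, -0.0078, 0.1552]
tcp_rot: [0.525, -0.473, 0.473, -0.525]
contact_force: [-0.9, 0.3, -2.1]
opening: 0.13
```

```bash
python3 - <<'E'
from h import *
status()
plan([.5289,-.0078,.1446],6)
I=grab();im=I['side']
cv2.imwrite('pics/side25.png',cv2.resize(im[110:230,200:320],None,fx=5,fy=5,interpolation=2))
E
```

```text
t 48.98 p [ 0.5287 -0.0078  0.1552] tilt 0.04 zyaw 5.96 open 0.13 F [-0.9  0.3 -2.1] q [-0.21  0.07  2.02 -0.    1.05 -0.31]
rot units [ 0.001 -0.001 -0.   ] rows>= 1 | travel units after [0.     0.0353 0.0008] rows>= 1
```

View pics/side25.png

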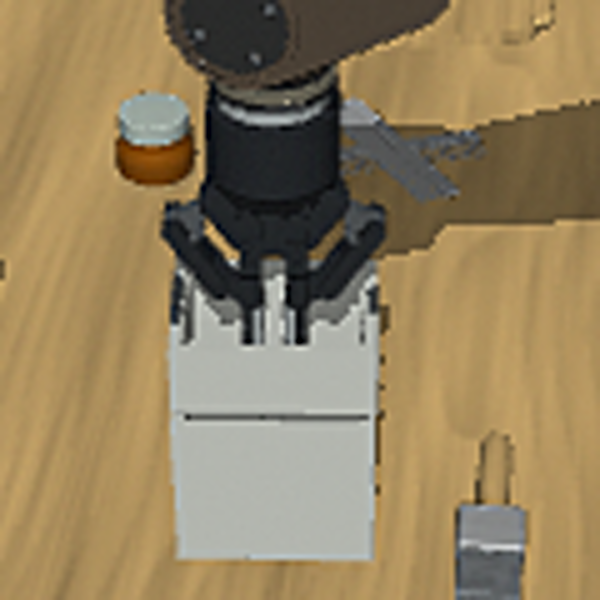

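Request:
arm_command(
  steps=[
    {"hand":0.0,"travel":[0,0.018,0.001],"rotation":[0,0,0]},
    {"hand":0.0,"travel":[0,0,0],"rotation":[0,0,0]},
    {"hand":0.0,"travel":[0,0.018,0],"rotation":[0,0,0]},
    {"hand":0.0,"travel":[0,0,0],"rotation":[0,0,0]},
    {"hand":0.0,"travel":[0,0.004,0],"rotation":[0,0,0]},
    {"hand":0.0,"travel":[0,0,0],"rotation":[0,0,0]},
  ],
)

```text
time: 49.82
eef_pos: [0.5298, -0.008, 0.1448]
tcp_rot: [-0.525, 0.473, -0.474, 0.525]
contact_force: [-0.1, 0.8, -1.7]
opening: 0.129
```

```bash
python3 - <<'E'
from h import *
status()
I=grab();im=I['side']
cv2.imwrite('pics/side26.png',cv2.resize(im[110:230,200:320],None,fx=5,fy=5,interpolation=2))
E
```

```text
t 49.83 p [ 0.5298 -0.008   0.1448] tilt 0.06 zyaw 5.97 open 0.129 F [-0.1  0.8 -1.7] q [-0.21  0.09  2.02 -0.    1.03 -0.31]
```

View pics/side26.png

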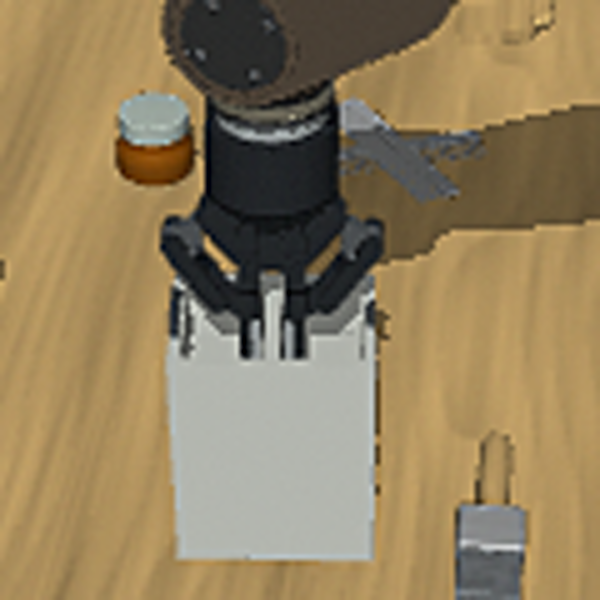

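Request:
arm_command(
  steps=[
    {"hand":0.2,"travel":[0,0,0],"rotation":[0,0,0]},
    {"hand":0.4,"travel":[0,0,0],"rotation":[0,0,0]},
    {"hand":0.4,"travel":[0,0,0],"rotation":[0,0,0]},
    {"hand":0.4,"travel":[0,-0.03,0],"rotation":[0,0,0]},
    {"hand":0.4,"travel":[0,-0.1,0],"rotation":[0,0,0]},
    {"hand":0.4,"travel":[0,-0.15,0],"rotation":[0,0,0]},
    {"hand":0.5,"travel":[0,-0.1,0],"rotation":[0,0,0]},
    {"hand":0.5,"travel":[0,0,0],"rotation":[0,0.3,0]},
    {"hand":0.5,"travel":[0,0,0],"rotation":[0,0.3,0]},
    {"hand":0.5,"travel":[0,0,0],"rotation":[0,0.24,0]},
    {"hand":0.5,"travel":[0,0,0],"rotation":[0,0,0]},
    {"hand":0.5,"travel":[0,0,0],"rotation":[0,0,0]},
  ],
)

```text
time: 51.42
eef_pos: [0.5311, -0.0082, 0.2689]
tcp_rot: [0.404, -0.576, 0.582, -0.409]
contact_force: [0.4, 0.5, -0.3]
opening: 0.505
```

```bash
python3 - <<'E'
from h import *
status()
I=grab()
cv2.imwrite('pics/side27.png',I['side']);cv2.imwrite('pics/top27.png',I['top'])
fit('lid',I,.4687,.237,.003,np.radians(-19),white,pad=5)
plan([.4687,.237,.25],-19.2)
E
```

```text
t 51.42 p [ 0.5311 -0.0082  0.2689] tilt 0.62 zyaw -19.85 open 0.505 F [ 0.4  0.5 -0.3] q [-0.21 -0.05  1.92 -0.    1.26  0.14]
lid ['top', 'side'] [0.4687 0.2368] -18.65 cost 56.0
lid ['top'] [0.4683 0.2338] -19.99 cost 12.7
lid ['side'] [0.469  0.2401] -19.43 cost 12.5
rot units [-0.02  -0.023 -0.002] rows>= 1 | travel units after [-0.7034  0.0625 -0.4652] rows>= 5
```

View pics/side27.png

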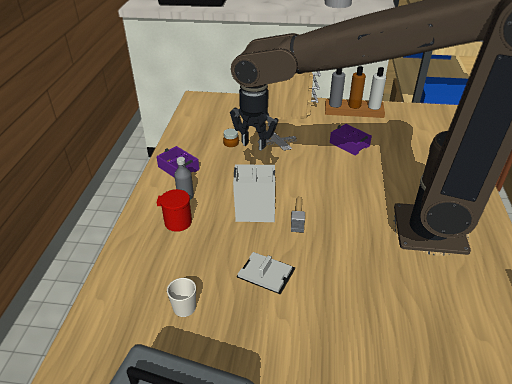

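View pics/top27.png

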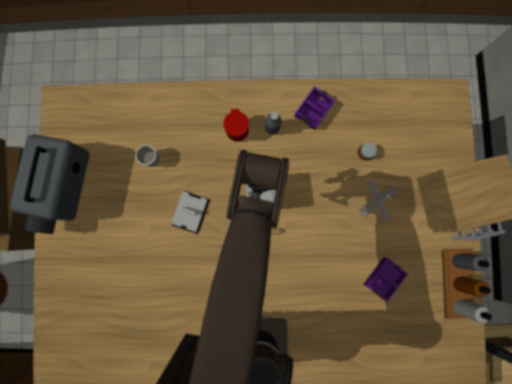

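Request:
arm_command(
  steps=[
    {"hand":0.5,"travel":[0,0,0],"rotation":[-0.02,0.01,-0.002]},
    {"hand":0.5,"travel":[-0.06,0,-0.04],"rotation":[0,0,0]},
    {"hand":0.5,"travel":[-0.09,0.01,-0.06],"rotation":[0,0,0]},
    {"hand":0.5,"travel":[-0.09,0.01,-0.06],"rotation":[0,0,0]},
    {"hand":0.5,"travel":[-0.09,0.01,-0.06],"rotation":[0,0,0]},
    {"hand":0.5,"travel":[-0.09,0.01,-0.06],"rotation":[0,0,0]},
    {"hand":0.5,"travel":[-0.09,0.01,-0.06],"rotation":[0,0,0]},
    {"hand":0.5,"travel":[-0.09,0.01,-0.06],"rotation":[0,0,0]},
    {"hand":0.5,"travel":[-0.05,0.01,-0.033],"rotation":[0,0,0]},
    {"hand":0.5,"travel":[0,0,0],"rotation":[0,0,0]},
    {"hand":0.5,"travel":[0,0,0],"rotation":[0,0,0]},
  ],
)

```text
time: 52.9
eef_pos: [0.4756, 0.2249, 0.2465]
tcp_rot: [-0.406, 0.58, -0.579, 0.403]
contact_force: [-0.7, -0.0, 0.9]
opening: 0.502
```

```bash
python3 - <<'E'
from h import *
status()
plan([.4690,.237,.1],-19.5)
E
```

```text
t 52.9 p [0.4756 0.2249 0.2465] tilt 0.24 zyaw -20.14 open 0.502 F [-0.7 -0.   0.9] q [ 0.25 -0.03  1.95 -0.    1.23  0.6 ]
rot units [ 0.006 -0.021  0.005] rows>= 1 | travel units after [-0.0306  0.4885 -0.0341] rows>= 3
```

Request:
arm_command(
  steps=[
    {"hand":0.5,"travel":[-0.03,0,-0.033],"rotation":[0.006,-0.021,0.005]},
    {"hand":0.5,"travel":[0,0,0],"rotation":[0,0,0]},
    {"hand":0.5,"travel":[0,0.1,0],"rotation":[0,0,0]},
    {"hand":0.5,"travel":[0,0.14,0],"rotation":[0,0,0]},
    {"hand":0.5,"travel":[0,0.14,0],"rotation":[0,0,0]},
    {"hand":0.5,"travel":[0,0.08,0],"rotation":[0,0,0]},
    {"hand":0.5,"travel":[0,0,0],"rotation":[0,0,0]},
    {"hand":0.5,"travel":[0,0,0],"rotation":[0,0,0]},
  ],
)

```text
time: 53.9
eef_pos: [0.4731, 0.2353, 0.1088]
tcp_rot: [0.405, -0.577, 0.579, -0.41]
contact_force: [-0.5, 0.3, 1.0]
opening: 0.498
```

```bash
python3 - <<'E'
from h import *
status()
plan([.4690,.237,.065],-19.5)
E
```

```text
t 53.9 p [0.4731 0.2353 0.1088] tilt 0.47 zyaw -19.7 open 0.498 F [-0.5  0.3  1. ] q [ 0.27  0.14  2.05 -0.    0.95  0.61]
rot units [-0.014 -0.006 -0.007] rows>= 1 | travel units after [-0.0007  0.1461 -0.0146] rows>= 1
```

Request:
arm_command(
  steps=[
    {"hand":0.5,"travel":[0,0.04,-0.014],"rotation":[-0.014,0,-0.007]},
    {"hand":0.5,"travel":[0,0,0],"rotation":[0,0,0]},
    {"hand":0.5,"travel":[0,0.06,0],"rotation":[0,0,0]},
    {"hand":0.5,"travel":[0,0.04,0],"rotation":[0,0,0]},
    {"hand":0.5,"travel":[0,0,0],"rotation":[0,0,0]},
    {"hand":0.5,"travel":[0,0,0],"rotation":[0,0,0]},
  ],
)

```text
time: 54.65
eef_pos: [0.4707, 0.2374, 0.0666]
tcp_rot: [0.406, -0.578, 0.579, -0.409]
contact_force: [-0.6, -0.3, 0.5]
opening: 0.497
```

```bash
python3 - <<'E'
from h import *
status()
plan([.4690,.237,.045],-19.5)
p,d=ctrl.read_camera('side')
cv2.imwrite('pics/side28.png',cv2.resize(p[190:310,200:320],None,fx=5,fy=5,interpolation=2))
E
```

```text
t 54.65 p [0.4707 0.2374 0.0666] tilt 0.26 zyaw -19.68 open 0.497 F [-0.6 -0.3  0.5] q [0.27 0.21 2.06 0.   0.87 0.62]
rot units [-0.007 -0.006 -0.005] rows>= 1 | travel units after [ 0.0032  0.0721 -0.005 ] rows>= 1
```

View pics/side28.png

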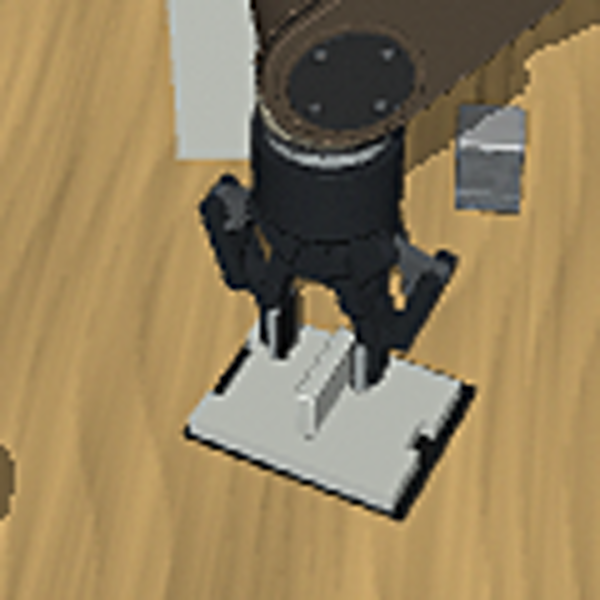

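Request:
arm_command(
  steps=[
    {"hand":0.5,"travel":[0.003,0.04,-0.005],"rotation":[-0.007,0.006,-0.005]},
    {"hand":0.5,"travel":[0,0,0],"rotation":[0,0,0]},
    {"hand":0.5,"travel":[0,0.03,0],"rotation":[0,0,0]},
    {"hand":0.5,"travel":[0,0,0],"rotation":[0,0,0]},
  ],
)

```text
time: 55.2
eef_pos: [0.4691, 0.2371, 0.0446]
tcp_rot: [-0.406, 0.579, -0.579, 0.406]
contact_force: [0.6, -0.5, -0.0]
opening: 0.5
```

```bash
python3 - <<'E'
from h import *
status()
plan([.4690,.237,.045],-19.5)
E
```

```text
t 55.2 p [0.4691 0.2371 0.0446] tilt 0.03 zyaw -19.88 open 0.5 F [ 0.6 -0.5 -0. ] q [0.27 0.24 2.07 0.   0.83 0.62]
rot units [-0.001 -0.013 -0.001] rows>= 1 | travel units after [ 0.0005 -0.0013 -0.0003] rows>= 1
```

Request:
arm_command(
  steps=[
    {"hand":0.0,"travel":[0,0,0],"rotation":[0,-0.008,0]},
    {"hand":0.0,"travel":[0,0,0],"rotation":[0,0,0]},
    {"hand":0.0,"travel":[0,0,0],"rotation":[0,0,0]},
    {"hand":0.0,"travel":[0,0,0],"rotation":[0,0,0]},
    {"hand":0.0,"travel":[0,0,0],"rotation":[0,0,0]},
    {"hand":0.0,"travel":[0,0,0],"rotation":[0,0,0]},
  ],
  grip_force=60,
)

```text
time: 55.95
eef_pos: [0.4693, 0.2372, 0.0449]
tcp_rot: [0.407, -0.578, 0.578, -0.408]
contact_force: [-0.3, 0.9, -1.0]
opening: 0.125
```

```bash
python3 - <<'E'
from h import *
status()
E
```

```text
t 55.95 p [0.4693 0.2372 0.0449] tilt 0.06 zyaw -19.62 open 0.125 F [-0.3  0.9 -1. ] q [0.27 0.24 2.07 0.   0.83 0.62]
```

Request:
arm_command(
  steps=[
    {"hand":0.0,"travel":[0,-0.05,0],"rotation":[0,0,0]},
    {"hand":0.0,"travel":[0,-0.13,0],"rotation":[0,0,0]},
    {"hand":0.0,"travel":[0,-0.15,0],"rotation":[0,0,0]},
    {"hand":0.0,"travel":[0,-0.15,0],"rotation":[0,0,0]},
    {"hand":0.0,"travel":[0,-0.15,0],"rotation":[0,0,0]},
    {"hand":0.0,"travel":[0,-0.12,0],"rotation":[0,0,0]},
    {"hand":0.0,"travel":[0,0,0],"rotation":[0,-0.28,0]},
    {"hand":0.0,"travel":[0,0,0],"rotation":[0,-0.28,0]},
    {"hand":0.0,"travel":[0,0,0],"rotation":[0,-0.28,0]},
    {"hand":0.0,"travel":[0,0,0],"rotation":[0,0,0]},
    {"hand":0.0,"travel":[0,0,0],"rotation":[0,0,0]},
  ],
)

```text
time: 57.32
eef_pos: [0.4671, 0.2367, 0.2869]
tcp_rot: [-0.524, 0.471, -0.474, 0.529]
contact_force: [0.4, 0.1, -2.3]
opening: 0.125
```

```bash
python3 - <<'E'
from h import *
status()
plan([.5285,-.0078,.26],6)
I=grab()
cv2.imwrite('pics/side29.png',I['side'])
E
```

```text
t 57.33 p [0.4671 0.2367 0.2869] tilt 0.46 zyaw 6.18 open 0.125 F [ 0.4  0.1 -2.3] q [ 0.28 -0.08  1.92  0.    1.3   0.17]
rot units [-0.015  0.006 -0.003] rows>= 1 | travel units after [0.8318 0.0896 0.1184] rows>= 5
```

View pics/side29.png

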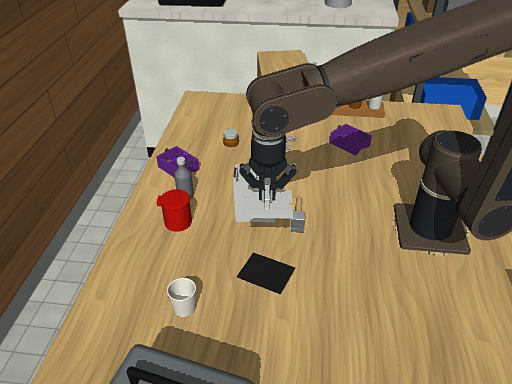

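Request:
arm_command(
  steps=[
    {"hand":0.0,"travel":[0,0,0],"rotation":[-0.015,0.006,-0.003]},
    {"hand":0.0,"travel":[0.06,0,0.009],"rotation":[0,0,0]},
    {"hand":0.0,"travel":[0.1,0,0.014],"rotation":[0,0,0]},
    {"hand":0.0,"travel":[0.1,0,0.014],"rotation":[0,0,0]},
    {"hand":0.0,"travel":[0.1,0,0.014],"rotation":[0,0,0]},
    {"hand":0.0,"travel":[0.1,0,0.014],"rotation":[0,0,0]},
    {"hand":0.0,"travel":[0.1,0,0.014],"rotation":[0,0,0]},
    {"hand":0.0,"travel":[0.1,0,0.014],"rotation":[0,0,0]},
    {"hand":0.0,"travel":[0.1,0,0.014],"rotation":[0,0,0]},
    {"hand":0.0,"travel":[0.03,0,0.004],"rotation":[0,0,0]},
    {"hand":0.0,"travel":[0,0,0],"rotation":[0,0,0]},
    {"hand":0.0,"travel":[0,0,0],"rotation":[0,0,0]},
  ],
)

```text
time: 58.92
eef_pos: [0.526, -0.0116, 0.2858]
tcp_rot: [0.526, -0.475, 0.475, -0.522]
contact_force: [0.1, 0.9, -1.7]
opening: 0.127
```

```bash
python3 - <<'E'
from h import *
status()
plan([.5289,-.0078,.225],6)
E
```

```text
t 58.92 p [ 0.526  -0.0116  0.2858] tilt 0.3 zyaw 5.63 open 0.127 F [ 0.1  0.9 -1.7] q [-0.21 -0.07  1.91 -0.    1.3  -0.31]
rot units [ 0.007 -0.012  0.006] rows>= 1 | travel units after [-0.0114  0.2026  0.0111] rows>= 2
```

Request:
arm_command(
  steps=[
    {"hand":0.0,"travel":[-0.011,0,0.011],"rotation":[0.007,-0.012,0.006]},
    {"hand":0.0,"travel":[0,0,0],"rotation":[0,0,0]},
    {"hand":0.0,"travel":[0,0.07,0],"rotation":[0,0,0]},
    {"hand":0.0,"travel":[0,0.08,0],"rotation":[0,0,0]},
    {"hand":0.0,"travel":[0,0.05,0],"rotation":[0,0,0]},
    {"hand":0.0,"travel":[0,0,0],"rotation":[0,0,0]},
    {"hand":0.0,"travel":[0,0,0],"rotation":[0,0,0]},
  ],
)

```text
time: 59.8
eef_pos: [0.5298, -0.0042, 0.2261]
tcp_rot: [-0.526, 0.471, -0.472, 0.528]
contact_force: [-0.6, 0.2, -1.8]
opening: 0.125
```

```bash
python3 - <<'E'
from h import *
status()
plan([.5289,-.0078,.222],6)
s,p,R=tcp()
I=grab();im=I['side']
cv2.imwrite('pics/side30.png',cv2.resize(im[110:230,200:320],None,fx=5,fy=5,interpolation=2))
a=np.arctan2(R[1,2],R[0,2])
z0=p[2]-.0419
print(frontcmp('lid',(p[0],p[1],z0,a),im,[.005,.007]))
print(frontcmp('tray',(.5285,-.0078,.106,a),im,[.01,.02,.03]))
g=cv2.cvtColor(im,cv2.COLOR_BGR2GRAY)
q=proj('side',T(np.array([[60,45,0],[-60,45,0],[60,45,12]])/1000,p[0],p[1],z0,a));print(q)
r=int(q[0,1])
for c in (238,242,250,258,266,270): print(c,g[r-6:r+5,c],r-6)
E
```

```text
t 59.8 p [ 0.5298 -0.0042  0.2261] tilt 0.2 zyaw 6.37 open 0.125 F [-0.6  0.2 -1.8] q [-0.2  -0.01  1.96  0.    1.18 -0.31]
rot units [-0.007  0.012  0.001] rows>= 1 | travel units after [ 0.0117  0.0138 -0.0044] rows>= 1
[(173, np.float64(-0.54), np.float64(-0.13)), (172, np.float64(-0.47), np.float64(-0.15))]
[(192, np.float64(-0.65), np.float64(-0.96)), (189, np.float64(-0.99), np.float64(-1.06)), (187, np.float64(-0.89), np.float64(-1.11))]
[[232.49484296 173.84935289]
 [275.24363482 174.06595027]
 [232.33790298 170.40954723]]
238 [179 179 179 178 181 182 185 195 109 113 110] 167
242 [179 178 179 179 181 182 185 194 103 109 106] 167
250 [179 179 178 178 181 183 183 194 104 111 104] 167
258 [179 179 179 179 181 182 185 193 104 112 106] 167
266 [179 179 178 179 179 182 184 192 104 110 105] 167
270 [178 179 179 178 180 183 183 191 127 109 104] 167
```

View pics/side30.png

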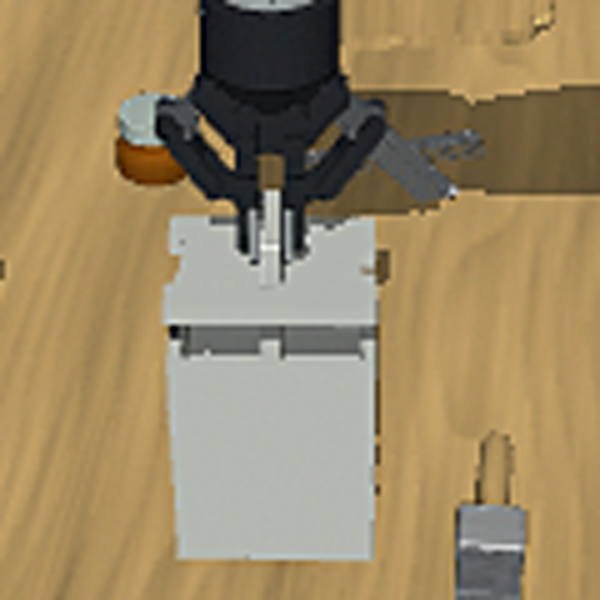

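```bash
python3 - <<'E'
from h import *
im=ctrl.read_camera('side')[0]
g=cv2.cvtColor(im,cv2.COLOR_BGR2GRAY)
a=np.radians(6)
for y in(-.0078,-.0068): print(proj('side',T(np.array([[40,39,0],[-40,39,0],[0,45,0]])/1000,.53,y,.152,a)).round(2))
for c in (238,242,246,260,264,268): print(c,g[174:190,c])
# tub bottom edge
print(proj('side',T(np.array([[40,45,0],[-40,45,0]])/1000,.53,-.0078,0,a)).round(2))
for c in (242,250,258,266): print(c,g[216:226,c])
I=grab()
ic=I['top'];cv2.imwrite('pics/top30.png',cv2.resize(ic[150:230,220:310],None,fx=6,fy=6,interpolation=2))
E
```

```text
[[240.05 180.81]
 [267.94 181.07]
 [253.93 182.23]]
[[239.99 181.02]
 [267.9  181.29]
 [253.88 182.44]]
238 [172 111 113 111 110 106  96 194 183 182 182 180 182 181 182 182]
242 [193 104 107 106 106 100  89 189 181 182 181 181 182 181 182 182]
246 [194 104 112 106 105 105  95 191 180 183 182 181 181 182 182 181]
260 [194 103 112 105 106 104  95 191 182 182 182 181 181 181 182 182]
264 [194 104 110 107 107 104  94 193 181 181 183 181 181 182 182 181]
268 [193 103 112 105 106 104  93 192 180 181 182 181 181 181 181 182]
[[241.24 221.18]
 [267.32 221.5 ]]
242 [181 182 182 182 184 178 152 146 148 146]
250 [182 181 180 182 184 190 137 142 143 146]
258 [182 182 181 181 184 191 133 140 140 140]
266 [181 182 181 182 182 186 151 145 147 149]
```

View pics/top30.png

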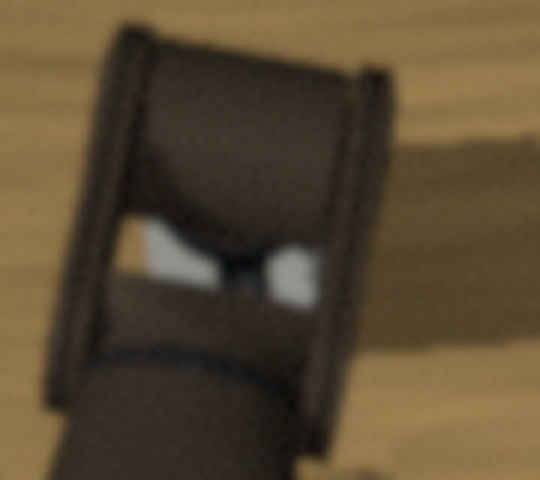

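Request:
arm_command(
  steps=[
    {"hand":0.0,"travel":[0.019,0.005,0],"rotation":[-0.007,0.012,0.001]},
    {"hand":0.0,"travel":[0,0,0],"rotation":[0,0,0]},
    {"hand":0.0,"travel":[0,0,0],"rotation":[0,0,0]},
  ],
)

```text
time: 60.42
eef_pos: [0.5307, -0.0107, 0.2252]
tcp_rot: [-0.525, 0.473, -0.474, 0.525]
contact_force: [-0.6, 0.3, -1.6]
opening: 0.123
```

```bash
cat > lidm.py <<'E'
from h import *
status()
plan([.5302,-.0100,.205],6)
s,p,R=tcp()
im=ctrl.read_camera('side')[0]
g=cv2.cvtColor(im,cv2.COLOR_BGR2GRAY).astype(float)
a=np.arctan2(R[1,2],R[0,2]); z0=p[2]-.0419
print(frontcmp('lid',(p[0],p[1],z0,a),im,[.005,.007]))
qs=proj('side',T(np.array([[x,45,0] for x in(40,20,-20,-40)])/1000,p[0],p[1],z0,a))
for q in qs:
    c=int(round(q[0])); r=int(q[1])
    print('model row',q[1].round(2),g[r-2:r+4,c].astype(int),'rows from',r-2)
cv2.imwrite('pics/side_l%d.png'%int(s['time']*100),cv2.resize(im[110:230,200:320],None,fx=5,fy=5,interpolation=2))
E
python3 lidm.py
```

```text
t 60.42 p [ 0.5307 -0.0107  0.2252] tilt 0.05 zyaw 5.94 open 0.123 F [-0.6  0.3 -1.6] q [-0.21 -0.    1.96 -0.    1.19 -0.31]
rot units [-0.002 -0.002  0.001] rows>= 1 | travel units after [-0.0024  0.0674 -0.0015] rows>= 1
[(171, np.float64(-0.44), np.float64(-0.46)), (171, np.float64(-0.44), np.float64(-0.46))]
model row 172.69 [181 182 186 171 105 113] rows from 170
model row 172.75 [180 183 185 170 104 112] rows from 170
model row 172.89 [180 181 184 194 101 113] rows from 170
model row 172.96 [181 181 184 193 102 113] rows from 170
```

Request:
arm_command(
  steps=[
    {"hand":0.0,"travel":[-0.006,0.04,-0.003],"rotation":[-0.002,0,0.001]},
    {"hand":0.0,"travel":[0,0,0],"rotation":[0,0,0]},
    {"hand":0.0,"travel":[0,0,0],"rotation":[0,0,0]},
  ],
)

```text
time: 60.85
eef_pos: [0.5292, -0.0087, 0.2118]
tcp_rot: [0.526, -0.474, 0.473, -0.525]
contact_force: [0.8, 0.3, -1.4]
opening: 0.125
```

```bash
sed -i 's/plan(.*/plan([.5299,-.0090,.205],6)/' lidm.py; python3 lidm.py; ls -t pics|head -1
```

```text
t 60.85 p [ 0.5292 -0.0087  0.2118] tilt 0.08 zyaw 5.96 open 0.125 F [ 0.8  0.3 -1.4] q [-0.21  0.01  1.97  0.    1.16 -0.31]
rot units [ 0.003 -0.001 -0.001] rows>= 1 | travel units after [0.0013 0.0225 0.0021] rows>= 1
[(176, np.float64(-0.38), np.float64(-0.05)), (175, np.float64(-0.38), np.float64(-0.08))]
model row 176.96 [180 183 185 195  94 101] rows from 174
model row 177.02 [182 185 195  92 104 102] rows from 175
model row 177.16 [182 183 193 119 101 101] rows from 175
model row 177.23 [183 184 192 120 101 103] rows from 175
side_l6085.png
```

Request:
arm_command(
  steps=[
    {"hand":0.0,"travel":[0.001,0.02,0.003],"rotation":[0.002,0,-0.001]},
    {"hand":0.0,"travel":[0,0,0],"rotation":[0,0,0]},
    {"hand":0.0,"travel":[0,0,0],"rotation":[0,0,0]},
  ],
)

```text
time: 61.28
eef_pos: [0.5302, -0.0088, 0.2053]
tcp_rot: [0.525, -0.473, 0.473, -0.525]
contact_force: [0.0, 0.2, -1.9]
opening: 0.125
```

```bash
sed -i 's/plan(.*/plan([.5300,-.0090,.194],6)/' lidm.py; python3 lidm.py; ls -t pics|head -1
```

```text
t 61.27 p [ 0.5302 -0.0088  0.2053] tilt 0.02 zyaw 5.96 open 0.125 F [ 0.   0.2 -1.9] q [-0.21  0.02  1.98 -0.    1.15 -0.31]
rot units [ 0.001 -0.001  0.   ] rows>= 1 | travel units after [ 0.0005  0.0378 -0.0007] rows>= 1
[(177, np.float64(-0.18), np.float64(-0.45)), (177, np.float64(-0.18), np.float64(-0.45))]
model row 178.69 [181 184 188 168  88 141] rows from 176
model row 178.76 [181 184 188 169  91 116] rows from 176
model row 178.9 [182 183 185 195  89 118] rows from 176
model row 178.97 [180 184 185 195  89  90] rows from 176
side_l6127.png
```

View pics/side_l6127.png

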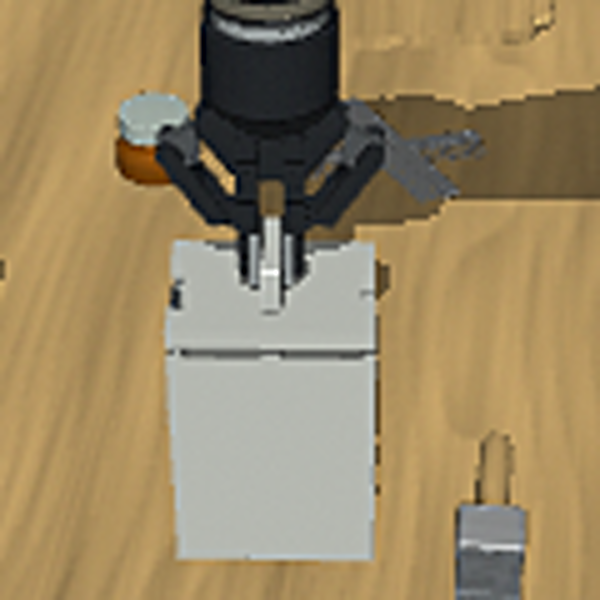

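Request:
arm_command(
  steps=[
    {"hand":0.0,"travel":[0,0.016,0],"rotation":[0,0,0]},
    {"hand":0.0,"travel":[0,0,0],"rotation":[0,0,0]},
  ],
)

```text
time: 61.58
eef_pos: [0.5301, -0.0088, 0.2002]
tcp_rot: [0.525, -0.473, 0.473, -0.525]
contact_force: [0.4, 1.2, -1.3]
opening: 0.127
```

```bash
python3 lidm.py
```

```text
t 61.58 p [ 0.5301 -0.0088  0.2002] tilt 0.02 zyaw 5.95 open 0.127 F [ 0.4  1.2 -1.3] q [-0.21  0.02  1.98 -0.    1.14 -0.31]
rot units [ 0.001 -0.002  0.   ] rows>= 1 | travel units after [ 0.0005  0.0207 -0.0004] rows>= 1
[(179, np.float64(-0.28), np.float64(-0.41)), (178, np.float64(-0.24), np.float64(-0.42))]
model row 180.12 [183 184 189 109 185 183] rows from 178
model row 180.18 [184 184 190 107 187 185] rows from 178
model row 180.32 [182 184 188 133 185 184] rows from 178
model row 180.39 [183 184 188 132 185 183] rows from 178
```

Keys are entering freely (no force). Seat it.

Request:
arm_command(
  steps=[
    {"hand":0.0,"travel":[0,0.016,0],"rotation":[0,0,0]},
    {"hand":0.0,"travel":[0,0,0],"rotation":[0,0,0]},
    {"hand":0.0,"travel":[0,0.008,0],"rotation":[0,0,0]},
    {"hand":0.0,"travel":[0,0,0],"rotation":[0,0,0]},
  ],
)

```text
time: 62.12
eef_pos: [0.531, -0.009, 0.194]
tcp_rot: [-0.525, 0.473, -0.474, 0.526]
contact_force: [-0.8, 0.1, -1.0]
opening: 0.127
```

```bash
python3 lidm.py; ls -t pics|head -1
```

```text
t 62.12 p [ 0.531 -0.009  0.194] tilt 0.13 zyaw 5.96 open 0.127 F [-0.8  0.1 -1. ] q [-0.21  0.03  1.99 -0.    1.12 -0.31]
rot units [-0.004 -0.001  0.002] rows>= 1 | travel units after [-0.0005  0.0001 -0.0033] rows>= 1
[(181, np.float64(-0.27), np.float64(-0.1)), (180, np.float64(-0.22), np.float64(-0.09))]
model row 181.76 [182 183 184 155 184 182] rows from 179
model row 181.83 [182 183 183 182 182 183] rows from 179
model row 181.97 [181 183 182 183 182 183] rows from 179
model row 182.04 [183 182 182 182 183 183] rows from 180
side_l6212.png
```

Seam is closed at the expected height. Release, rise and check.

Request:
arm_command(
  steps=[
    {"hand":0.0,"travel":[0,0.003,0],"rotation":[0,0,0]},
    {"hand":0.2,"travel":[0,0,0],"rotation":[0,0,0]},
    {"hand":0.4,"travel":[0,0,0],"rotation":[0,0,0]},
    {"hand":0.4,"travel":[0,0,0],"rotation":[0,0,0]},
    {"hand":0.4,"travel":[0,-0.03,0],"rotation":[0,0,0]},
    {"hand":0.4,"travel":[0,-0.1,0],"rotation":[0,0,0]},
    {"hand":0.4,"travel":[0,-0.15,0],"rotation":[0,0,0]},
    {"hand":0.4,"travel":[0,-0.1,0],"rotation":[0,0,0]},
    {"hand":0.4,"travel":[0.06,0,0],"rotation":[0,0,0]},
    {"hand":0.4,"travel":[0.12,0,0],"rotation":[0,0,0]},
    {"hand":0.4,"travel":[0.12,0,0],"rotation":[0,0,0]},
    {"hand":0.4,"travel":[0.12,0,0],"rotation":[0,0,0]},
    {"hand":0.4,"travel":[0.12,0,0],"rotation":[0,0,0]},
    {"hand":0.4,"travel":[0.12,0,0],"rotation":[0,0,0]},
    {"hand":0.4,"travel":[0.06,0,0],"rotation":[0,0,0]},
    {"hand":0.4,"travel":[0,0,0],"rotation":[0,0,0]},
    {"hand":0.4,"travel":[0,0,0],"rotation":[0,0,0]},
  ],
)

```text
time: 64.3
eef_pos: [0.5496, -0.235, 0.3008]
tcp_rot: [0.526, -0.477, 0.47, -0.524]
contact_force: [-0.0, 1.5, 0.0]
opening: 0.398
```

```bash
python3 - <<'E'
from h import *
status()
for n in('side','top'):
    p,d=ctrl.read_camera(n)
    cv2.imwrite(f'pics/{n}99.png',p)
    P,uv=cloud(n,d)
    w=white(p)[uv[:,1],uv[:,0]]
    k=w&(abs(P[:,0]-.53)<.05)&(abs(P[:,1]+.009)<.035)&(P[:,2]>.13)
    print(n,k.sum(),np.percentile(P[k,2],[5,25,50,75,95,99]).round(4))
    k2=k&(P[:,2]<.175)
    A=np.c_[P[k2][:,:2],np.ones(k2.sum())];print('plane',np.linalg.lstsq(A,P[k2][:,2],rcond=None)[0].round(3))
p=cv2.imread('pics/side99.png');cv2.imwrite('pics/side99z.png',cv2.resize(p[130:230,205:305],None,fx=6,fy=6,interpolation=2))
E
```

```text
t 64.3 p [ 0.5496 -0.235   0.3008] tilt 0.63 zyaw 5.88 open 0.398 F [-0.   1.5  0. ] q [-0.57  0.09  1.72 -0.    1.34 -0.68]
side 509 [0.1601 0.1619 0.1632 0.1648 0.1928 0.1946]
plane [-0.002  0.011  0.164]
top 706 [0.1606 0.163  0.1648 0.1669 0.1938 0.1969]
plane [-0.002 -0.006  0.166]
```

View pics/side99z.png

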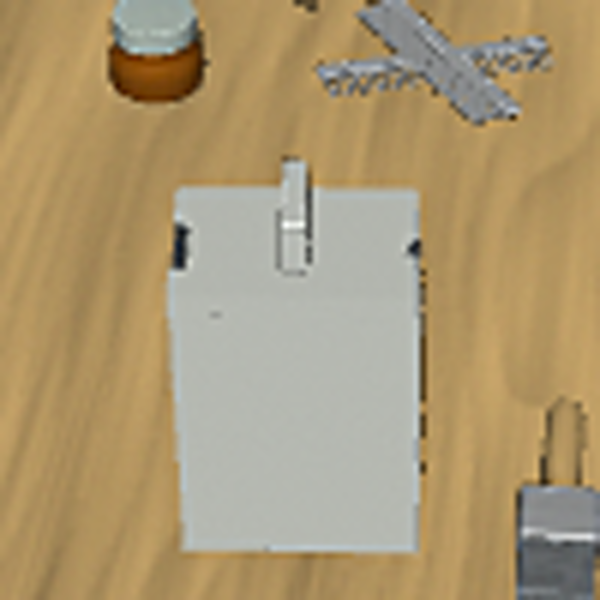

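View pics/top99.png

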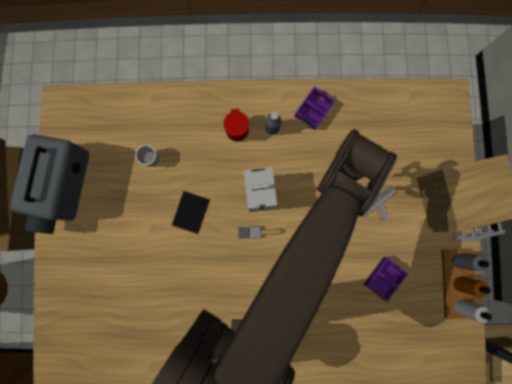

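View pics/side99.png

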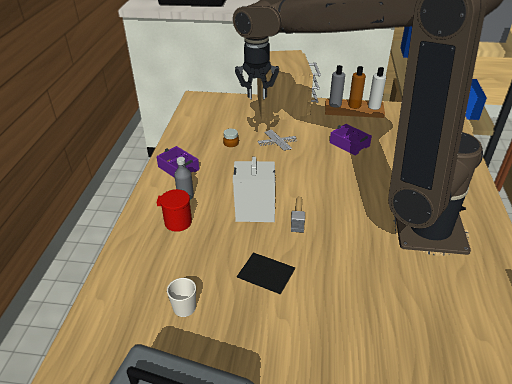

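```bash
python3 -c "
from plant import ctrl
print(ctrl.sign_off())"
```

```text
the job is handed in; nothing more can be done
None
```

The grooming kit is back together and handed in at about 64 s of the 210 s allowed. I laid the lid flat on the mat and stood the brush upright in the middle of the tub. Then I stacked the two white trays that were on the bench, turning both into line with the tub and its keys, and put the lid back on top.

Last checks, with the gripper clear:
- **Height:** the lid's plate top measures about 0.164 m, where 0.164 m is expected. The rib top is about 0.194 m, and the lid lies level to within about 1%.
- **Fit:** each piece stopped at its seated height, and no gap shows in the side view; a single dark pixel on the lid's seam remains. I felt no resistance or notable force during any seating.
- **Other things:** in the last pictures the other items on the bench and both purple look-alikes stand where they started. I saw no third white tray, and no piece appeared to have been knocked aside.

The two cameras disagreed by about 2–7 mm in y. I used the average of the two, and aligned the trays and lid in the side view before lowering them. The side view fixes the lid's y position only to about 2 mm, so it may sit slightly off centre within the play of its keys.

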